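Push the mill and the oil bottle home into the condiment rail

ROBOT

A 6-joint arm with a two-finger parallel gripper is mounted at the origin on a cart in front of the work surface, level with it; the furniture and walls round the work are solid. World frame = base frame: x ahead of the robot, y to its left, z up, the work surface at z = 0. Lengths are in mm, angles in rad, forces in N, time in s.
With the tool pointing down it reaches from about 350 to 975 mm from the base axis. Payload 7.1 kg.
Tool frame: the origin (TCP) lies at the very end of the fingers, on their centre line; the grasp point (between the pads) lies 19 mm behind it; z points along the fingers, y is the direction in which the jaws open and shut (so a half turn about z gives the same grasp; the last joint's range is limited). The gripper opens to 88 mm and grips with 3 to 60 N. Pads are 20 mm wide; open, the fingers measure 115 mm over their backs; the gripper's body (75 mm by 178 mm) begins 61 mm behind the grasp point.
Start: joints at [-1.229, 0.423, 1.63, -0, 1.089, -0.019], TCP at [220.656, -584.736, 222.675] pointing down, gripper open.
Joint ranges: [-3, 3], [-0.9, 2.11], [0.09, 2.58], [-1.31, 4.45], [0.11, 2.69], [-2.54, 2.54]. Speed limits (rad/s): [2.39, 2.39, 3.01, 3.14, 3.14, 3.14].

INTERFACE

Orientations are given as a rotation vector (axis times angle).
In Python, from workcell import monitor, vision, order, find_in, regions_of, place_of gives the robot as it stands. The module is installed in compiled form; this text tells all that it offers.
- The arm moves only by the tool carry_out, never from a script. Its argument "targets" is a list of rows, each a list of 3 entries, a list of its own where there are three numbers: the turn, a rotation vector about the world's x, y, z in degrees, then the shift along the world's x, y, z in mm, then the finger opening in mm, from 0 to 87.8. In form: [[[rx, ry, rz], [x, y, z], hand], ...]. A call has 1 to 10 rows; each row is the pose to reach, as a shift and turn from the pose commanded when the call began; what a row does not reach only later rows make up. A row lasts 1/12 s, in which the tool goes at most 41.7 mm and 7.16 degrees, less where a joint would pass 70% of its speed; a pose out of reach is approached as far as the arm can. A call with a gripper value outside its range is refused whole. The fingers move at their own pace and stop on an object; the grip force is fixed at half the most. Time passes only in rows, so rows that repeat a pose let the fingers close. It gives the time, the measured TCP pose, the force and the opening at its end, in the units of the state.
- monitor.get_obs(): the state, without advancing time (a new reading comes with each control period).
- vision.get_image(name): name is "scene" or "top"; returns the picture (480x640x3 uint8, red, green, blue); there is no depth.
- vision.camera_model(name): a dict with "K" (3x3 intrinsics, pixels), "rvec" (rotation vector, rad) and "tvec" (3), from world to camera coordinates, as OpenCV has them. Camera axes: x right, y down, z forward; pixel columns grow to the right and rows downward; lengths in mm; the calibration is good to about 2 mm. A picture is of the moment at which its call begins. camera_model takes no time and is no camera call.
- order.close_job(): hands the job in, once; it reports no verdict.
Trained networks look in the newest picture that a camera, given by its name, has taken for a name from the list of things; names that differ only in an ending like _2 or _b are one class to them, and where a whole thing is asked for, a point or a joint stands for the part that bears it (a point fixed in the world has none). Each returns a list of dicts, best first, with "confidence" (0 to 1); they miss things now and then, are a little off and sometimes report something else, mostly with a low value. They report only what shows in the picture. A call takes as long as a camera call. They do not tell look-alikes from the thing itself.
- find_in(query, camera): "point" ([x, y, z] in mm, in the coordinates of the camera as it stood for that picture, good to about 4 mm: the middle of the surface that is visible of it).
- regions_of(query, camera): "mask" (480x640 bool, what is visible of it).
- place_of(query, camera): "point" ([x, y, z] in mm, in the coordinates of the camera as it stood for that picture, good to about 4 mm: a listed point, or the origin of a listed thing).
The state is a dict: "t": time; "qpos": joint angles; "qvel": joint speeds; "joint_torque": joint torques, N m; "ee_pos": TCP position; "orientation": TCP orientation; "ft_force": force on the tool from outside, world axes, zero at the start; "moment": the same for the moment, N m; "width": finger opening in mm.
Only numpy, scipy, OpenCV 4.12 (cv2) and the standard library are available. Lean on these libraries where they do the work, as an engineer would, in place of code of your own. Each camera call takes 0.05 s, during which the arm holds its last target.

TASK

Tidy the condiments: push the black-bodied pepper mill and the tall oil bottle, which stand in front of the low wooden rail, into the rail's two empty bays on either side of the white mill, one in each bay (either way round), until each is right home against the back board. Push gently and low on the body with the fingertips so that they slide upright without tipping; do not grip or lift them, and leave the white mill, the cutlery caddy, the timer and the garlic where they are.

Things in the scene. Friction and masses are not known exactly. Their poses are not given: they have to be found in the camera images.
- rail: Low dark wooden rail fixed to the worktop, 280 mm wide and 34 mm high: a back board with four dividers, each 10 mm thick with rounded noses, that stand 45 mm out towards the robot and make three bays, each 80 mm wide inside, 90 mm apart centre to centre, without a floor, open to the front and above. Origin on the worktop at the middle of the back board's front face; x points from the open front into the board, y to the left along the rail, z up. Its place and yaw vary.
- left_bay (a point): Left bay: the point on the worktop at the middle of the bay's width, on the back board's front face. Axes as the rail's (x points into the back board).
- right_bay (a point): Right bay: the same point of the right bay.
- pepper_mill: Loose upright pepper mill with black body and pale grey head, round, 52 mm in diameter at the foot and 144 mm tall, about 0.2 kg (varies). Origin at the centre of its underside, z up. Starts 120 to 150 mm in front of the back board, within 20 mm of the line of an outer bay, left or right. When home its origin is 26 mm in front of the board. Pushed higher than about 30 mm above the worktop it may tip, depending on the friction.
- oil_bottle: Loose oil bottle, dark green, red cap, 267 mm tall, about 0.6 kg. Square in plan, 58 mm wide, rounded corners. Origin: centre of its underside, z up, x, y square to its sides. Starts upright 120 to 150 mm before the back board, within 20 mm of the other outer bay's line, nearly square to it; home: 29 mm. A slanting push makes it drift, turn. Push within 30 mm of the worktop; slides with 3 to 8 N.
- salt_mill: Loose white mill, of the same shape and size as the pepper mill, standing upright in the middle bay. Leave it there. Origin at the centre of its underside.
- caddy: Loose black open-topped cutlery caddy, 71 x 110 mm, 107 mm tall, standing to the right of the rail. Leave it alone. Origin at the centre of its underside.
- timer: Loose round kitchen timer, 62 mm in diameter, 43 mm tall, on the worktop to the right of the rail. Leave it alone. Origin at the centre of its underside.
- garlic: Loose garlic bulb, 60 mm wide, 58 mm tall, on the worktop to the left of the rail. Leave it alone. Origin at the centre of its underside.
Things that resemble listed ones, but are neither listed nor needed, are in the scene too. Leave any green or yellow look-alike of the pepper_mill alone.

How it is judged:
By the outcome, as a careful person would: the job done as asked, in the order asked, and still so for the second after the job is handed in, with the robot touching nothing.
It also fails if it takes over 72 s, if anything falls off the work surface, if the arm or the gripper's body presses on something with over 40 N, if the wrist force passes 120 N, or if a joint passes its speed limit or range.

## Working session

There is one attempt and no reset: what is moved stays moved. The work goes in short steps, Python scripts to look and compute and a tool call to move; the robot and the scene stay as the last step left them, time stands still between calls to the robot, and variables do not carry over. Pictures are saved under pics/ and viewed, and the job is handed in when it is done.

Besides the shell and the picture viewer there is one more tool, called as name(argument=value, ...), one argument or row to a line, values as JSON. carry_out: Moves the arm, as the interface text tells. Its arguments: {"type":"object","properties":{"targets":{"type":"array","items":{"type":"array"}}},"required":["targets"]}

```bash
mkdir -p pics; cat > h.py <<'E'
import numpy as np, cv2
from workcell import monitor, vision, order, find_in, regions_of, place_of
def cam(n):
    m=vision.camera_model(n); R=cv2.Rodrigues(np.array(m["rvec"],float))[0]; return np.array(m["K"]),R,np.array(m["tvec"],float).ravel()
def toW(n,p):
    K,R,t=cam(n); return R.T@(np.array(p)-t)
def proj(n,P):
    K,R,t=cam(n); q=K@(R@np.array(P,float)+t); return q[:2]/q[2]
def back(n,uv,z):
    K,R,t=cam(n); d=R.T@np.linalg.inv(K)@np.array([uv[0],uv[1],1.]); c=-R.T@t; return c+d*(z-c[2])/d[2]
def snap(n,f):
    im=vision.get_image(n); cv2.imwrite(f"pics/{f}.png",im[:,:,::-1]); return im
E
python3 - <<'E'
from h import *
print(monitor.get_obs())
for c in("scene","top"):
    snap(c,c+"0")
    K,R,t=cam(c); print(c,(-R.T@t).round())
    for q in("rail","left_bay","right_bay","pepper_mill","oil_bottle","salt_mill","caddy","timer","garlic"):
        print(c,q,[(toW(c,d["point"]).round(),round(d["confidence"],2)) for d in place_of(q,c)])
E
```

```text
{'t': 0.0, 'qpos': array([-1.22898844e+00,  4.23806650e-01,  1.63069931e+00, -7.87493051e-06,
        1.08860369e+00, -1.89658755e-02]), 'qvel': array([ 0.00188555, -0.00124354, -0.00124528, -0.00082506, -0.00015519,
        0.00050835]), 'joint_torque': array([-2.45088704e-03, -5.44632268e+01, -2.73668575e+01,  6.43179193e-02,
        2.28280347e-02, -1.16590227e-04]), 'ee_pos': array([ 220.47707792, -584.21831004,  221.91939125]), 'orientation': array([-3.08914536e+00, -5.63370963e-01,  3.93605459e-04]), 'ft_force': array([0.82985358, 0.77846146, 0.1144804 ]), 'moment': array([-0.04463104, -0.02207891,  0.01237421]), 'width': 87.678399475171}
scene [-579. -185.  746.]
scene rail []
scene left_bay [(array([ 518., -210.,    2.]), 0.29)]
scene right_bay [(array([641.,  67.,   3.]), 0.71)]
scene pepper_mill [(array([489., -34.,  -0.]), 0.85), (array([576., -53.,   5.]), 0.82)]
scene oil_bottle []
scene salt_mill []
scene caddy [(array([ 605., -290.,   -2.]), 0.97)]
scene timer [(array([ 515., -209.,    3.]), 0.75)]
scene garlic [(array([486., 409.,  -1.]), 0.87)]
top [ 182.  248. 1253.]
top rail [(array([649., 164.,  -0.]), 0.76)]
top left_bay [(array([664., 250.,  -3.]), 0.67)]
top right_bay [(array([640.,  68.,   2.]), 0.55)]
top pepper_mill [(array([578., -52.,  -3.]), 0.97), (array([541., 268.,   1.]), 0.94), (array([488., -35.,   3.]), 0.93), (array([500., 164.,  -7.]), 0.76), (array([ 605., -139.,    1.]), 0.74), (array([650., 164.,  -3.]), 0.29)]
top oil_bottle [(array([510.,  74.,   2.]), 0.57)]
top salt_mill [(array([624., 163.,   0.]), 0.65)]
top caddy [(array([ 610., -298.,    1.]), 0.75)]
top timer [(array([ 517., -203.,    1.]), 0.97), (array([508.,  74.,   3.]), 0.72)]
top garlic [(array([484., 412.,   4.]), 0.58)]
```

View pics/scene0.png

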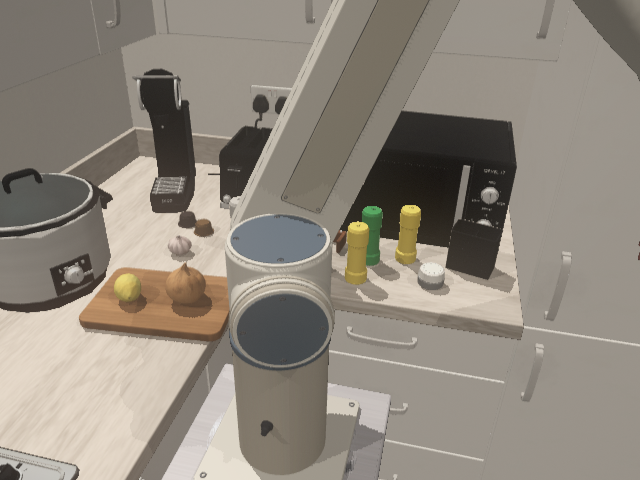

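View pics/top0.png

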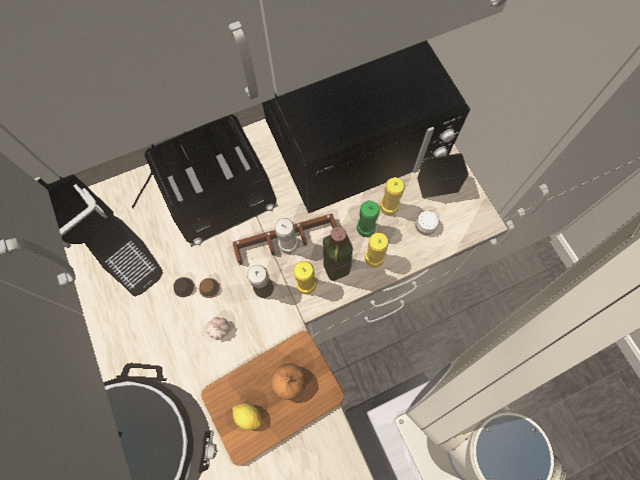

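```bash
python3 - <<'E'
from h import *
im=cv2.imread("pics/top0.png")
c=im[160:320,215:415]; c=cv2.resize(c,(800,640),interpolation=cv2.INTER_CUBIC)[:600]
cv2.imwrite("pics/topz.png",c)
for q in("rail","pepper_mill","oil_bottle","salt_mill"):
    for d in regions_of(q,"top"):
        m=d["mask"]; v,u=np.nonzero(m); print(q,round(d["confidence"],2),m.sum(),u.mean().round(1),v.mean().round(1),u.min(),u.max(),v.min(),v.max())
        if q=="rail": np.save("railm.npy",m)
th=np.arctan2(-24,182)
print("th",th)
E
```

```text
rail 0.77 934 281.0 234.5 233 336 213 264
pepper_mill 0.95 582 260.6 281.1 248 273 266 297
pepper_mill 0.89 599 376.5 249.7 365 388 233 266
pepper_mill 0.82 582 367.7 218.3 357 378 201 236
pepper_mill 0.76 619 392.0 195.0 380 404 177 213
pepper_mill 0.63 526 305.0 277.4 295 315 262 293
pepper_mill 0.4 1674 442.7 174.7 419 468 153 197
oil_bottle 0.58 1263 337.2 253.4 323 353 226 280
salt_mill 0.75 567 286.2 234.5 275 297 218 252
th -0.13111164848254667
```

View pics/topz.png

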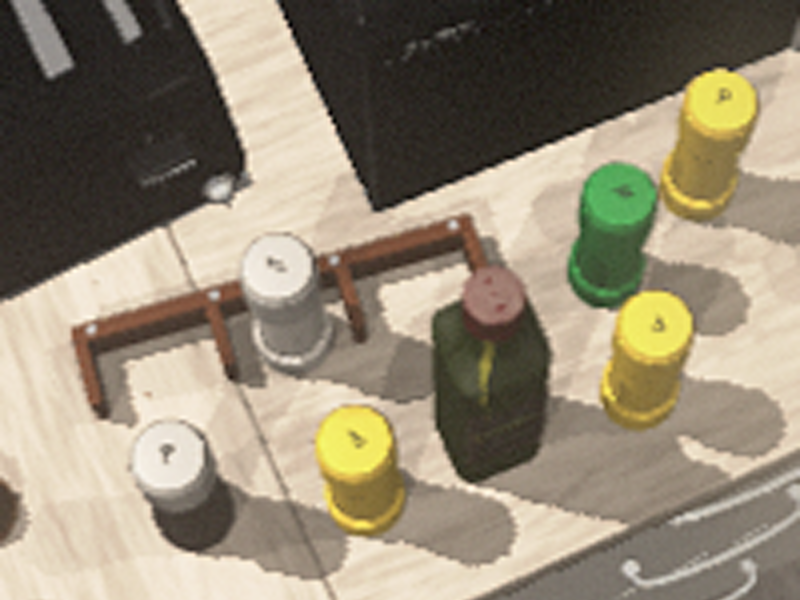

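```bash
cat > fit.py <<'E'
from h import *
from scipy.optimize import minimize
def polymask(parts,S=4,off=(200,140),sz=(240,190)):
    m=np.zeros((sz[1]*S,sz[0]*S),np.uint8)
    for P in parts:
        uv=np.array([proj("top",p) for p in P]); uv=((uv-off+0.5)*S).astype(np.float32)
        cv2.fillConvexPoly(m,cv2.convexHull(uv).astype(np.int32),255)
    return cv2.resize(m,sz,interpolation=cv2.INTER_AREA)/255.
def rail_parts(x,y,th,T=10):
    c,s=np.cos(th),np.sin(th)
    def box(x0,x1,y0,y1):return [(x+c*a-s*b,y+s*a+c*b,z) for a in(x0,x1) for b in(y0,y1) for z in(0,34)]
    return [box(0,T,-140,140)]+[box(-45,0,k-5,k+5) for k in(-135,-45,45,135)]
def cyl(x,y,r,z0,z1):
    a=np.linspace(0,2*np.pi,40); return [(x+r*np.cos(t),y+r*np.sin(t),z) for t in a for z in(z0,z1)]
def win(im): return im[140:330,200:440].astype(float)
E
python3 - <<'E'
from fit import *
im=cv2.imread("pics/top0.png"); w=win(im)
B,G,R=w[...,0],w[...,1],w[...,2]
obs=((R-B>25)&(R-B>0.3*R)&(R<150)).astype(float)
# known occluder: salt mill & bottle
ign=np.zeros_like(obs); 
for q in("salt_mill","oil_bottle"):
    for d in regions_of(q,"top"):
        ign=np.maximum(ign,cv2.dilate(d["mask"].astype(np.uint8),np.ones((5,5)))[140:330,200:440])
use=np.zeros_like(obs); use[60:135,25:150]=1; use*=1-ign
cv2.imwrite("pics/obs.png",cv2.resize((obs*use*255).astype(np.uint8),(720,570)))
for T in (8,10,12):
    def cost(p): return (use*(polymask(rail_parts(p[0],p[1],p[2],T))-obs)**2).sum()
    r=min((minimize(cost,[x0,160,-.13],method="Nelder-Mead",options=dict(initial_simplex=np.array([[x0,160,-.13],[x0+8,160,-.13],[x0,168,-.13],[x0,160,-.08]]))) for x0 in(645,652)),key=lambda r:r.fun)
    print(T,r.x,r.fun,(obs*use).sum())
E
```

```text
Traceback (most recent call last):
  File "fit.py", line 6, in polymask
    uv=np.array([proj("top",p) for p in P]); uv=((uv-off+0.5)*S).astype(np.float32)
                 ~~~~^^^^^^^^^
  File "h.py", line 8, in proj
    K,R,t=cam(n); q=K@(R@np.array(P,float)+t); return q[:2]/q[2]
          ~~~^^^
  File "h.py", line 4, in cam
    m=vision.camera_model(n); R=cv2.Rodrigues(np.array(m["rvec"],float))[0]; return np.array(m["K"]),R,np.array(m["tvec"],float).ravel()
ValueError: time passes only in moves, steps and waits
```

View pics/obs.png

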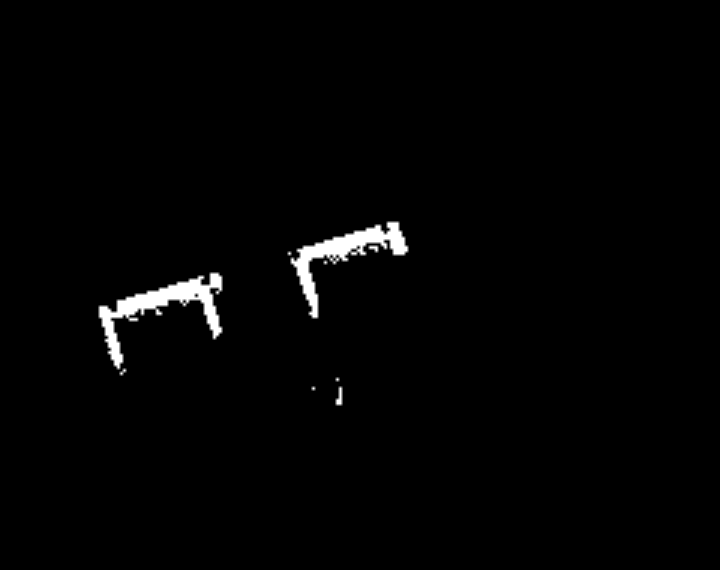

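```bash
python3 - <<'E'
s=open("h.py").read()
s=s.replace('def cam(n):\n','import functools\n@functools.lru_cache\ndef cam(n):\n'); open("h.py","w").write(s)
E
cat > run1.py <<'E'
from fit import *
im=cv2.imread("pics/top0.png"); w=win(im)
B,G,R=w[...,0],w[...,1],w[...,2]
obs=((R-B>25)&(R-B>0.3*R)&(R<150)).astype(float)
ign=np.zeros_like(obs); M={}
for q in("salt_mill","oil_bottle","pepper_mill"):
    rs=regions_of(q,"top"); M[q]=[d["mask"] for d in rs]
    if q!="pepper_mill":
      for d in rs: ign=np.maximum(ign,cv2.dilate(d["mask"].astype(np.uint8),np.ones((5,5)))[140:330,200:440])
np.savez("m.npz",**{k+str(i):a for k in M for i,a in enumerate(M[k])})
use=np.zeros_like(obs); use[60:135,25:150]=1; use[120:,90:]=0; use*=1-ign
for T in (8,10,12):
    def cost(p): return (use*(polymask(rail_parts(p[0],p[1],p[2],T))-obs)**2).sum()
    r=min((minimize(cost,[x0,160,-.13],method="Nelder-Mead",options=dict(initial_simplex=np.array([[x0,160,-.13],[x0+8,160,-.13],[x0,168,-.13],[x0,160,-.08]]))) for x0 in(645,652)),key=lambda r:r.fun)
    print(T,r.x,r.fun,(obs*use).sum())
    if T==10: x,y,th=r.x
c,s=np.cos(th),np.sin(th); A=np.array([[c,s],[-s,c]])
def inr(p): return (A@(np.array(p[:2])-[x,y])).round(1)
for k,b in(("left",90),("right",-90)): print(k,(x-s*b,y+c*b))
for k,p in dict(pep=(541,268),bot=(510,74),y1=(500,164),y2=(488,-35),green=(578,-52),salt=(624,163),garlic=(485,410)).items(): print(k,inr(p))
print("edge pts z0", [back("top",uv,0).round()[:2] for uv in((300,318),(400,277),(480,243))])
o=im.copy()
for P in rail_parts(x,y,th):
    uv=cv2.convexHull(np.array([proj("top",p) for p in P],np.float32)).astype(int); cv2.polylines(o,[uv],True,(0,255,255),1)
def sq(px,py,a,hw,z): return np.array([proj("top",(px+hw*(i*np.cos(a)-j*np.sin(a)),py+hw*(i*np.sin(a)+j*np.cos(a)),z)) for i,j in((1,1),(1,-1),(-1,-1),(-1,1))]).astype(int)
cv2.polylines(o,[sq(510,74,th,29,0)],True,(255,255,0),1)
for p in((541,268),(500,164),(488,-35),(624,163)):
    cv2.polylines(o,[np.array([proj("top",q) for q in cyl(*p,26,0,0)][::2]).astype(int)],True,(255,0,255),1)
cv2.imwrite("pics/ov1.png",cv2.resize(o[160:320,215:415],(800,640),interpolation=cv2.INTER_NEAREST)[:600])
E
python3 run1.py
```

```text
8 [ 6.56006824e+02  1.60260834e+02 -1.29971898e-01] 200.97048827374087 638.0
10 [ 6.53787786e+02  1.60408277e+02 -1.37672112e-01] 229.99108035371012 638.0
12 [ 6.52439828e+02  1.60875433e+02 -1.30581085e-01] 271.22056132256824 638.0
left (np.float64(666.1391719506669), np.float64(249.55671033120404))
right (np.float64(641.4363991256319), np.float64(71.25984267853129))
pep [-126.5   91.1]
bot [-130.6 -105.3]
y1 [-152.8  -17.5]
y2 [-137.4 -216.3]
green [ -45.9 -220.8]
salt [-29.9  -1.5]
garlic [-201.4  224.1]
edge pts z0 [array([426., 214.]), array([414., -72.]), array([ 407., -315.])]
```

View pics/ov1.png

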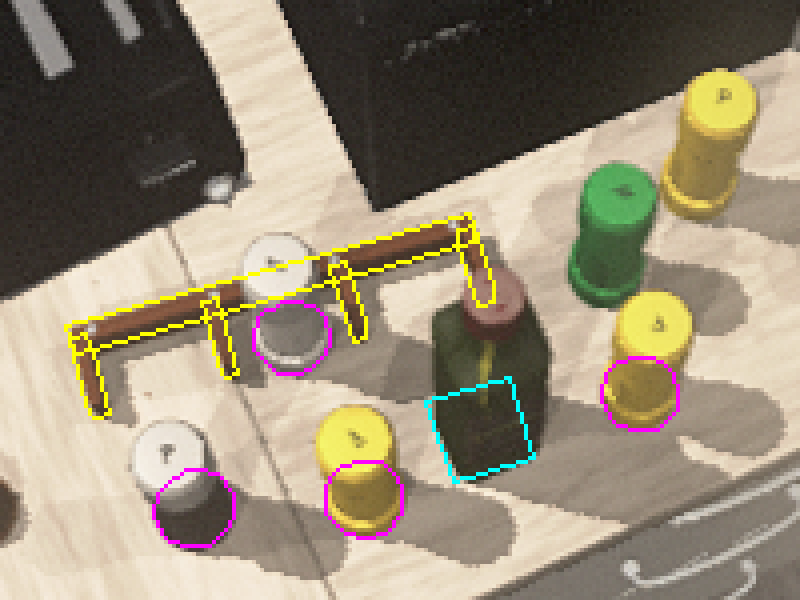

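```bash
cat > run2.py <<'E'
from fit import *
im=cv2.imread("pics/top0.png"); m=np.load("m.npz"); print([ (k,m[k].sum()) for k in m])
ob=m["oil_bottle0"][140:330,200:440].astype(float)
def bparts(p):
    x,y,a,H=p; return [[(x+h*(i*np.cos(a)-j*np.sin(a)),y+h*(i*np.sin(a)+j*np.cos(a)),z) for z,h in((0,29),(H,29),(267,14)) for i in(1,-1) for j in(1,-1)]]
def cost(p): return ((polymask(bparts(p))-ob)**2).sum()
x0=np.array([508,74,-.13,160])
best=min((minimize(cost,x0+[0,0,d,0],method="Nelder-Mead",options=dict(maxiter=300,initial_simplex=np.vstack([x0+[0,0,d,0]]+[x0+[0,0,d,0]+e for e in np.diag([8,8,.1,20])]))) for d in(-.08,0.,.08)),key=lambda r:r.fun)
print(best.x,best.fun,ob.sum())
o=im.copy()
uv=cv2.convexHull(np.array([proj("top",p) for p in bparts(best.x)[0]],np.float32)).astype(int); cv2.polylines(o,[uv],True,(255,255,0),1)
uv=cv2.convexHull(np.array([proj("top",p) for p in bparts(best.x)[0][:4]],np.float32)).astype(int); cv2.polylines(o,[uv],True,(0,255,255),1)
o2=o
pm=m["pepper_mill0"][140:330,200:440].astype(float)
def pp(p): return [cyl(p[0],p[1],26,0,20),cyl(p[0],p[1],22,20,p[2]),cyl(p[0],p[1],p[3],100,144)]
def c2(p): return ((polymask(pp(p))-pm)**2).sum()
x0=np.array([541,268,110,24.]); r=minimize(c2,x0,method="Nelder-Mead",options=dict(maxiter=300,initial_simplex=np.vstack([x0]+[x0+e for e in np.diag([8,8,10,3])])))
print(r.x,r.fun,pm.sum())
uv=cv2.convexHull(np.array([proj("top",p) for p in pp(r.x)[0]],np.float32)).astype(int); cv2.polylines(o,[uv],True,(255,0,255),1)
cv2.imwrite("pics/ov2.png",cv2.resize(o[200:320,215:375],(800,600),interpolation=cv2.INTER_NEAREST)[:600])
E
python3 run2.py
```

```text
[('salt_mill0', np.int64(567)), ('oil_bottle0', np.int64(1263)), ('pepper_mill0', np.int64(582)), ('pepper_mill1', np.int64(599)), ('pepper_mill2', np.int64(582)), ('pepper_mill3', np.int64(619)), ('pepper_mill4', np.int64(526)), ('pepper_mill5', np.int64(1674))]
[ 5.09200793e+02  7.09738684e+01 -1.75967764e-01  1.72585162e+02] 91.44116878123799 1263.0
[539.30504688 268.45619573 135.27503608  19.32913482] 26.758985005767016 582.0
```

View pics/ov2.png

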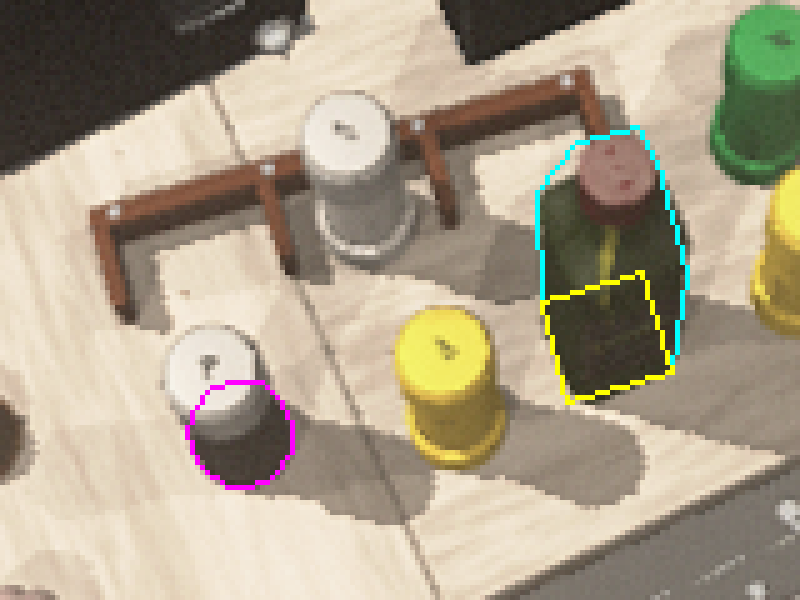

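```bash
cat > plan.py <<'E'
from h import *
from scipy.spatial.transform import Rotation as Ro
th=-.134; O=np.array([654,160.4]); u=np.array([np.cos(th),np.sin(th)]); v=np.array([-np.sin(th),np.cos(th)])
def W(a,b): return O+a*u+b*v
def inr(p): d=np.array(p[:2])-O; return np.array([d@u,d@v])
def tool(phi_deg,al_deg):
    p,a=np.radians([phi_deg,al_deg]); U=np.array([np.cos(p),np.sin(p),0]); Z=np.array([0,0,1.])
    z=U*np.sin(a)-Z*np.cos(a); y=U*np.cos(a)+Z*np.sin(a); return np.column_stack([np.cross(y,z),y,z])
def turn(Rt,rv): return np.degrees((Ro.from_matrix(Rt)*Ro.from_rotvec(rv).inv()).as_rotvec()).round(2)
E
python3 - <<'E'
from plan import *
for uv in((305,333),(343,395),(203,405),(250,355)): print("board",back("top",uv,20).round()[:2])
o=monitor.get_obs()
R0=Ro.from_rotvec(o["orientation"]).as_matrix(); print(R0.round(3))
for al in(0,20,46): print(al,turn(tool(-7.7,al),o["orientation"]))
print(W(-178,92))
E
```

```text
board [382. 218.]
board [208. 195.]
board [329. 509.]
board [390. 364.]
[[ 0.936  0.353  0.   ]
 [ 0.353 -0.936  0.   ]
 [ 0.    -0.    -1.   ]]
0 [-0.   -0.   61.63]
20 [-13.07 -16.42  60.98]
46 [-30.01 -37.71  58.15]
[489.88683368 275.35594217]
```

```bash
cat >> plan.py <<'E'
def tool0(phi_deg,al_deg,sgn=-1):
    p,a=np.radians([phi_deg,al_deg]); U=np.array([np.cos(p),np.sin(p),0]); V=np.array([-U[1],U[0],0]); Z=np.array([0,0,1.])
    z=U*np.sin(a)-Z*np.cos(a); y=sgn*V; return np.column_stack([np.cross(y,z),y,z])
E
python3 - <<'E'
from plan import *
o=monitor.get_obs()
for s in(-1,1):print(turn(tool0(-7.7,30,s),o["orientation"]))
print(W(-175,114),W(-60.7,114),u,v)
E
```

```text
[  3.42 -30.11 -27.72]
[-40.4  -4.6 147.1]
[495.79912549 296.75792351] [609.07447469 281.48751866] [ 0.99103543 -0.13359934] [0.13359934 0.99103543]
```

carry_out(
  targets=[
    [[0,0,0],[0,0,40],30],
    [[0,0,0],[30,40,80],30],
    [[0,0,0],[60,70,100],30],
    [[0,0,0],[80,105,100],30],
    [[0,0,0],[105,140,100],30],
    [[0,0,0],[125,175,100],30],
    [[0,0,0],[145,210,100],30],
    [[0,0,0],[165,245,100],30],
    [[0,0,0],[180,285,100],30],
    [[0,0,0],[180,285,100],30],
  ],
)

```text
t: 2.28
ee_pos: [401.7, -296.2, 322.8]
orientation: [-3.089, -0.566, -0.001]
ft_force: [0.8, 0.2, -0.1]
width: 30.3
```

carry_out(
  targets=[
    [[0,-5,-5],[8,40,0],30],
    [[0,-10,-10],[14,80,0],30],
    [[1,-15,-15],[20,120,0],30],
    [[2,-20,-20],[25,160,0],30],
    [[3,-25,-23],[28,200,0],30],
    [[3,-30,-27],[30,240,0],30],
    [[3.4,-30.1,-27.7],[30,280,0],30],
    [[3.4,-30.1,-27.7],[30,320,0],30],
    [[3.4,-30.1,-27.7],[30,360,0],30],
    [[3.4,-30.1,-27.7],[30,360,0],30],
  ],
)

```text
t: 3.12
ee_pos: [430.3, 57.3, 323.2]
orientation: [2.994, -0.203, 0.804]
ft_force: [1.7, -1.1, -0.2]
width: 29.8
```

```bash
python3 - <<'E'
from plan import *
o=monitor.get_obs(); print(o["qpos"].round(3)); snap("scene","s1"); snap("top","t1")
E
```

```text
[ 0.234 -0.219  2.216 -0.295  0.671  2.127]
```

View pics/s1.png

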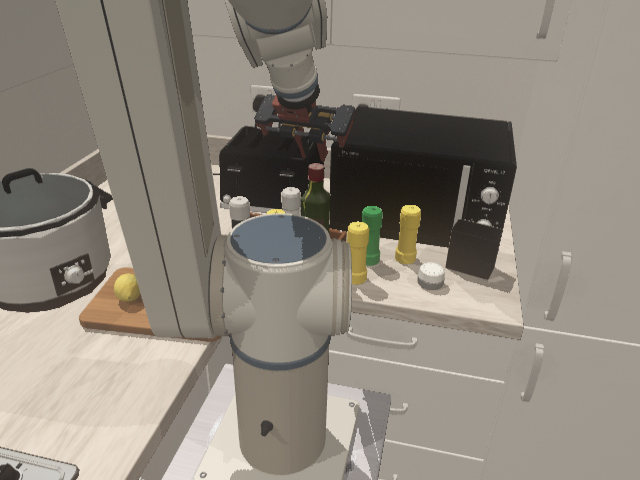

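View pics/t1.png

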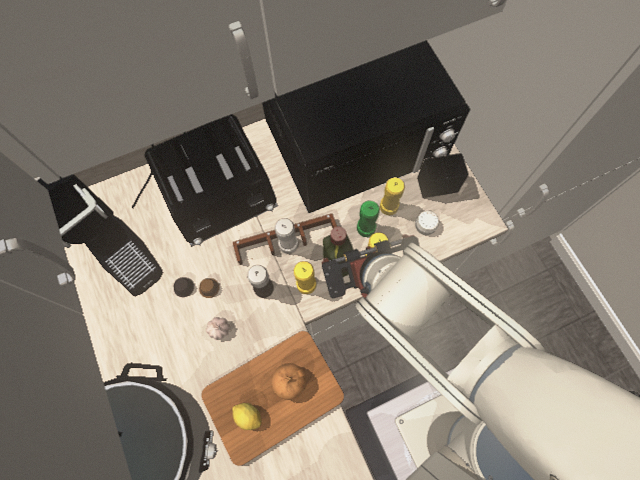

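carry_out(
  targets=[
    [[0,0,0],[5,40,0],30],
    [[0,0,0],[10,80,0],30],
    [[0,0,0],[20,120,0],30],
    [[0,0,0],[30,160,0],30],
    [[0,0,0],[40,200,0],30],
    [[0,0,0],[50,235,0],30],
    [[0,0,0],[55,235,-40],30],
    [[0,0,0],[55,235,-80],30],
    [[0,0,0],[55,235,-100],30],
    [[0,0,0],[55,235,-100],30],
  ],
)

```text
t: 4.05
ee_pos: [517.0, 248.4, 261.1]
orientation: [3.052, -0.141, 0.722]
ft_force: [0.5, -0.3, -0.5]
width: 29.8
```

```bash
python3 - <<'E'
from plan import *
o=monitor.get_obs(); print(o["qpos"].round(4).tolist(),o["ee_pos"].round(1).tolist(),o["orientation"].round(4).tolist(),turn(tool0(-7.7,30),o["orientation"]), inr(o["ee_pos"]))
E
```

```text
[0.5676, 0.1655, 1.9832, -0.4411, 0.6534, 2.5377] [517.0, 248.4, 261.1] [3.052, -0.1412, 0.7221] [-1.44 -3.29 -2.69] [-147.49208169   68.95923684]
```

```bash
cat > kin.py <<'E'
import numpy as np
from scipy.optimize import least_squares
from scipy.spatial.transform import Rotation as Ro
def fk(q,p):
    a1,d1,L2,L3,d6,e=p
    y=lambda a:Ro.from_euler('y',a); z=lambda a:Ro.from_euler('z',a)
    R=z(q[0]); P=np.array([0,0,d1])+R.apply([a1,0,0]); R=R*y(q[1]); P=P+R.apply([0,0,L2]); R=R*y(q[2]); P=P+R.apply([e,0,0])
    R=R*z(q[3]); P=P+R.apply([0,0,L3]); R=R*y(q[4]); P=P+R.apply([0,0,d6]); R=R*z(q[5])
    return P,R
D=[([-1.22898844,.42380665,1.63069931,-.0000079,1.08860369,-.01896588],[220.477,-584.218,221.919],[-3.08914536,-.563370963,.0003936]),
([0.234,-0.219,2.216,-0.295,0.671,2.127],[430.3,57.3,323.2],[2.994,-.203,.804]),
([0.5676, 0.1655, 1.9832, -0.4411, 0.6534, 2.5377],[517.0, 248.4, 261.1],[3.052, -0.1412, 0.7221])]
def fit(D):
    return least_squares(lambda p:np.concatenate([fk(q,p)[0]-np.array(x) for q,x,_ in D]),[0,200,400,400,250,0])
if __name__=="__main__":
    r=fit(D); print(r.x.round(1),r.fun.round(1))
    for q,x,o in D: print((fk(q,r.x)[1].inv()*Ro.from_rotvec(o)).as_rotvec().round(3))
E
python3 kin.py
```

```text
[ 17.9 247.7 527.8 454.9 267.1  26. ] [-10.9  -4.7   5.2   0.6  -4.2  -3.2   0.1  -0.9  -2. ]
[-0.     0.     1.571]
[0.    0.    1.572]
[-0.    -0.     1.571]
```

```bash
python3 - <<'E'
import kin,numpy as np
from kin import *
def fk2(q,p):
    d1,L2,L3,d6,b,c=p
    y=lambda a:Ro.from_euler('y',a); z=lambda a:Ro.from_euler('z',a)
    R=z(q[0]); P=np.array([0,0,d1])+R.apply([0,b,0]); R=R*y(q[1]); P=P+R.apply([0,0,L2]); R=R*y(q[2]); 
    R=R*z(q[3]); P=P+R.apply([0,c,L3]); R=R*y(q[4]); P=P+R.apply([0,0,d6]); return P,R*z(q[5])
r=least_squares(lambda p:np.concatenate([fk2(q,p)[0]-np.array(x) for q,x,_ in D]),[200,400,400,250,0,0]); print(r.x.round(1),r.fun.round(1))
E
```

```text
[234.9 544.5 450.1 297.    6.3   4. ] [-2.4  1.7  3.  -2.1 -0.1 -1.   3.2  3.6 -2. ]
```

```bash
cat >> kin.py <<'E'
P2=[234.9,544.5,450.1,297.]
lo=np.array([-3,-.9,.09,-1.31,.11,-2.54]);hi=np.array([3,2.11,2.58,4.45,2.69,2.54])
def fk3(q):
    return fk(q,[0,P2[0],P2[1],P2[2],P2[3],0])
def ik(pos,R,q0):
    RR=Ro.from_matrix(R)*Ro.from_euler('z',-np.pi/2)
    def f(q):
        p,r=fk3(q); return np.concatenate([(p-pos),200*(RR.inv()*r).as_rotvec()])
    best=None
    for s in range(12):
        qs=np.clip(np.array(q0)+np.random.default_rng(s).normal(0,.4*(s>0),6),lo+.01,hi-.01)
        r=least_squares(f,qs,bounds=(lo,hi))
        if best is None or r.cost<best.cost: best=r
    return best.x,best.cost
E
python3 - <<'E'
from plan import *; from kin import ik
q0=[.5,.3,2,0,.6,0]
for nm,Rf in (("psi0 a30",tool0(-7.7,30,1)),("psi0 a25",tool0(-7.7,25,1)),("90 a46",tool(-7.7,46)),("90 a50",tool(-7.7,50))):
  for xy,z in (((-175,114),120),((-175,114),10),((-61,114),10),((-175,-104),100),((-175,-104),15),((-68,-92),15)):
    q,c=ik(np.r_[W(*xy),z],Rf,q0); print(nm,xy,z,q.round(2),round(c,2))
E
```

```text
psi0 a30 (-175, 114) 120 [ 0.74  0.38  2.12 -0.98  0.48  0.16] 0.0
psi0 a30 (-175, 114) 10 [ 0.73  0.59  2.13 -1.31  0.4   0.53] 48.25
psi0 a30 (-61, 114) 10 [ 0.58  0.67  1.98 -1.31  0.34  0.37] 0.32
psi0 a30 (-175, -104) 100 [ 0.3   0.25  2.4  -1.31  0.21  0.12] 43.32
psi0 a30 (-175, -104) 15 [ 0.28  0.44  2.35 -1.31  0.18  0.13] 716.43
psi0 a30 (-68, -92) 15 [ 0.21  0.54  2.17 -1.31  0.16  0.06] 251.89
psi0 a25 (-175, 114) 120 [ 0.7   0.38  2.08 -0.73  0.49 -0.11] 0.0
psi0 a25 (-175, 114) 10 [ 0.7   0.58  2.13 -1.22  0.34  0.41] 0.0
psi0 a25 (-61, 114) 10 [ 0.55  0.66  1.93 -0.95  0.34 -0.01] 0.0
psi0 a25 (-175, -104) 100 [ 0.28  0.25  2.38 -1.02  0.2  -0.18] 0.0
psi0 a25 (-175, -104) 15 [ 0.26  0.45  2.35 -1.31  0.15  0.12] 237.54
psi0 a25 (-68, -92) 15 [ 0.21  0.55  2.17 -1.31  0.14  0.05] 17.7
90 a46 (-175, 114) 120 [ 0.85  0.42  2.15 -1.31  0.64  2.14] 321.25
90 a46 (-175, 114) 10 [ 0.85  0.64  2.09 -1.31  0.63  2.23] 1302.4
90 a46 (-61, 114) 10 [ 0.66  0.69  1.93 -1.31  0.53  2.01] 1148.41
90 a46 (-175, -104) 100 [ 0.36  0.22  2.39 -1.31  0.31  1.75] 1825.27
90 a46 (-175, -104) 15 [ 0.37  0.42  2.33 -1.31  0.31  1.8 ] 3932.71
90 a46 (-68, -92) 15 [ 0.25  0.53  2.15 -1.31  0.23  1.67] 2819.75
90 a50 (-175, 114) 120 [ 0.87  0.44  2.14 -1.31  0.7   2.17] 646.02
90 a50 (-175, 114) 10 [ 0.88  0.66  2.08 -1.31  0.7   2.28] 1828.26
90 a50 (-61, 114) 10 [ 0.68  0.7   1.92 -1.31  0.58  2.04] 1757.12
90 a50 (-175, -104) 100 [ 0.39  0.22  2.39 -1.31  0.34  1.78] 2671.38
90 a50 (-175, -104) 15 [ 0.4   0.43  2.33 -1.31  0.36  1.85] 5112.65
90 a50 (-68, -92) 15 [ 0.26  0.53  2.15 -1.31  0.25  1.68] 3889.48
```

```bash
cat > try.py <<'E'
from plan import *; from kin import ik
for q0 in ([.5,.3,2,3.1,.5,0],):
 for nm,Rf in (("psi0+ a30",tool0(-7.7,30,1)),("psi0- a30",tool0(-7.7,30,-1)),("90+ a46",tool(-7.7,46)),("90- a46",tool(-7.7,46)@np.diag([-1,-1,1]))):
  for xy,z in (((-175,114),120),((-175,114),10),((-61,114),10),((-175,-104),100),((-175,-104),15),((-68,-92),15)):
   for q6 in (0,1.5,-1.5):
    q00=list(q0); q00[5]=q6
    q,c=ik(np.r_[W(*xy),z],Rf,q00); 
    if c<1: print(nm,xy,z,q.round(2),round(c,2))
E
python3 try.py
```

```text
psi0+ a30 (-175, 114) 120 [ 0.74  0.38  2.12 -0.98  0.48  0.16] 0.0
psi0+ a30 (-61, 114) 10 [ 0.58  0.67  1.98 -1.31  0.34  0.37] 0.32
psi0+ a30 (-175, -104) 15 [0.31 0.49 2.48 3.77 0.37 1.36] 0.0
psi0+ a30 (-175, -104) 15 [0.31 0.49 2.48 3.77 0.37 1.36] 0.0
psi0+ a30 (-175, -104) 15 [0.31 0.49 2.48 3.77 0.37 1.36] 0.0
psi0+ a30 (-68, -92) 15 [0.23 0.56 2.24 4.   0.24 1.04] 0.0
psi0+ a30 (-68, -92) 15 [0.23 0.56 2.24 4.   0.24 1.04] 0.0
psi0+ a30 (-68, -92) 15 [0.23 0.56 2.24 4.   0.24 1.04] 0.0
psi0- a30 (-175, -104) 15 [ 0.31  0.49  2.48  3.77  0.37 -1.78] 0.0
psi0- a30 (-175, -104) 15 [ 0.31  0.49  2.48  3.77  0.37 -1.78] 0.0
psi0- a30 (-175, -104) 15 [ 0.31  0.49  2.48  3.77  0.37 -1.78] 0.0
psi0- a30 (-68, -92) 15 [ 0.23  0.56  2.24  4.    0.24 -2.1 ] 0.0
psi0- a30 (-68, -92) 15 [ 0.23  0.56  2.24  4.    0.24 -2.1 ] 0.0
psi0- a30 (-68, -92) 15 [ 0.23  0.56  2.24  4.    0.24 -2.1 ] 0.0
90- a46 (-175, 114) 10 [ 0.85  0.68  2.26  4.32  0.71 -0.26] 0.0
90- a46 (-175, 114) 10 [ 0.85  0.68  2.26  4.32  0.71 -0.26] 0.0
90- a46 (-175, 114) 10 [ 0.85  0.68  2.26  4.32  0.71 -0.26] 0.0
90- a46 (-61, 114) 10 [ 0.66  0.72  2.09  4.25  0.61 -0.41] 0.0
90- a46 (-61, 114) 10 [ 0.66  0.72  2.09  4.25  0.61 -0.41] 0.0
90- a46 (-61, 114) 10 [ 0.66  0.72  2.09  4.25  0.61 -0.41] 0.0
90- a46 (-68, -92) 15 [ 0.29  0.65  2.38  3.61  0.7  -0.07] 0.0
90- a46 (-68, -92) 15 [ 0.29  0.65  2.38  3.61  0.7  -0.07] 0.0
90- a46 (-68, -92) 15 [ 0.29  0.65  2.38  3.61  0.7  -0.07] 0.0
```

```bash
python3 - <<'E'
from plan import *
im=snap("scene","s2"); im2=snap("top","t2")
K,R,t=cam("scene")
o=monitor.get_obs(); uv=proj("scene",o["ee_pos"]).astype(int); print(uv, proj("top",o["ee_pos"]))
a=im[max(0,uv[1]-130):uv[1]+30,max(0,uv[0]-100):uv[0]+100,::-1]
uv2=proj("top",o["ee_pos"]).astype(int); b=im2[uv2[1]-80:uv2[1]+80,uv2[0]-100:uv2[0]+100,::-1]
a=cv2.resize(a,(400,320));b=cv2.resize(b,(400,320))
cv2.imwrite("pics/z2.png",cv2.resize(np.hstack([a,b]),(800,320)))
E
```

```text
[240 157] [261.59594016 263.24326216]
```

View pics/z2.png

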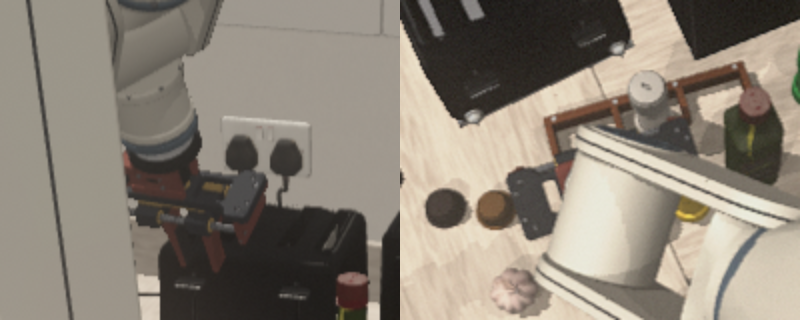

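```bash
cat > try.py <<'E'
from plan import *; from kin import ik
for al in(22,25):
  for ph in(-7.7,-2):
    q0=[.5,.3,2,-.5,.5,-.5]
    for xy,z in (((-175,114),200),((-175,114),100),((-175,114),10),((-61,114),10)):
      q,c=ik(np.r_[W(*xy),z],tool0(ph,al,1),q0); print("pep",al,ph,xy,z,q.round(2),round(c,2))
for ph in(-8,-14,-20):
  for al in(41,43,45):
    for xy,z in (((-175,-107),100),((-175,-107),15),((-120,-100),15),((-68,-94),15)):
      best=min((ik(np.r_[W(*xy),z],tool(ph,al)@np.diag([s,s,1]),[.3,.4,2.4,3.6,.6,q6]) + (s,) for s,q6 in((1,3),(-1,0))),key=lambda r:r[1])
      print("bot",ph,al,xy,z,best[0].round(2),round(best[1],2),best[2])
E
python3 try.py
```

```text
pep 22 -7.7 (-175, 114) 200 [ 0.68  0.27  1.98 -0.45  0.67 -0.43] 0.0
pep 22 -7.7 (-175, 114) 100 [ 0.68  0.42  2.07 -0.65  0.47 -0.2 ] 0.0
pep 22 -7.7 (-175, 114) 10 [ 0.68  0.58  2.11 -1.    0.33  0.18] 0.0
pep 22 -7.7 (-61, 114) 10 [ 0.54  0.66  1.9  -0.74  0.35 -0.23] 0.0
pep 22 -2 (-175, 114) 200 [ 0.66  0.26  2.   -0.42  0.63 -0.56] 0.0
pep 22 -2 (-175, 114) 100 [ 0.66  0.41  2.08 -0.63  0.42 -0.32] 0.0
pep 22 -2 (-175, 114) 10 [ 0.66  0.57  2.13 -1.05  0.28  0.13] 0.0
pep 22 -2 (-61, 114) 10 [ 0.52  0.66  1.92 -0.72  0.31 -0.36] 0.0
pep 25 -7.7 (-175, 114) 200 [ 0.7   0.27  2.01 -0.55  0.64 -0.32] 0.0
pep 25 -7.7 (-175, 114) 100 [ 0.7   0.42  2.09 -0.8   0.45 -0.04] 0.0
pep 25 -7.7 (-175, 114) 10 [ 0.7   0.58  2.13 -1.22  0.34  0.41] 0.0
pep 25 -7.7 (-61, 114) 10 [ 0.55  0.66  1.93 -0.95  0.34 -0.01] 0.0
pep 25 -2 (-175, 114) 200 [ 0.68  0.25  2.03 -0.52  0.59 -0.45] 0.0
pep 25 -2 (-175, 114) 100 [ 0.68  0.41  2.11 -0.8   0.4  -0.14] 0.0
pep 25 -2 (-175, 114) 10 [ 0.68  0.58  2.15 -1.31  0.29  0.4 ] 0.03
pep 25 -2 (-61, 114) 10 [ 0.53  0.66  1.95 -0.97  0.28 -0.09] 0.0
bot -8 
[... 1830 characters left out ...]
1 (-120, -100) 15 [ 0.4   0.6   2.41  4.02  0.62 -0.16] 0.0 -1
bot -20 41 (-68, -94) 15 [ 0.35  0.62  2.3   4.06  0.56 -0.27] 0.0 -1
bot -20 43 (-175, -107) 100 [ 0.49  0.34  2.51  4.3   0.59 -0.4 ] 0.0 -1
bot -20 43 (-175, -107) 15 [ 0.49  0.61  2.53  3.98  0.75 -0.01] 0.0 -1
bot -20 43 (-120, -100) 15 [ 0.42  0.61  2.42  4.    0.68 -0.12] 0.0 -1
bot -20 43 (-68, -94) 15 [ 0.36  0.63  2.31  4.03  0.61 -0.22] 0.0 -1
bot -20 45 (-175, -107) 100 [ 0.51  0.36  2.52  4.25  0.64 -0.33] 0.0 -1
bot -20 45 (-175, -107) 15 [0.51 0.63 2.54 3.98 0.8  0.03] 0.0 -1
bot -20 45 (-120, -100) 15 [ 0.43  0.63  2.43  3.98  0.73 -0.08] 0.0 -1
bot -20 45 (-68, -94) 15 [ 0.37  0.65  2.32  4.    0.67 -0.18] 0.0 -1
```

```bash
python3 - <<'E'
from plan import *
o=monitor.get_obs(); print(W(-175,114))
Rt=tool0(-7.7,22,1); r=Ro.from_matrix(Rt)*Ro.from_rotvec(o["orientation"]).inv(); print(np.degrees(r.as_rotvec()))
# intermediate: target rotated -100 about world z in tool axis
for k in (-110,-40):
    Ri=Rt@Ro.from_euler('z',-k,degrees=True).as_matrix(); print(k,turn(Ri,o["orientation"]))
E
```

```text
[495.79912549 296.75792351]
[-72.85057023   6.72495522 162.30574164]
-110 [-28.98   6.63  61.36]
-40 [-57.07   7.28 125.52]
```

carry_out(
  targets=[
    [[-3,0.7,6.2],[-10,10,0],30],
    [[-6,1.3,12.4],[-20,20,0],30],
    [[-9,2,18.6],[-30,30,0],30],
    [[-12,2.6,24.8],[-37,42,0],30],
    [[-15,3.3,31],[-37,42,0],30],
    [[-18,4,37],[-37,42,0],30],
    [[-21,4.6,43],[-37,42,0],30],
    [[-24,5.3,49],[-37,42,0],30],
    [[-27,6,55],[-37,42,0],30],
    [[-29,6.6,61],[-37,42,0],30],
  ],
)

```text
t: 4.98
ee_pos: [480.4, 292.4, 264.7]
orientation: [2.456, 1.486, 0.439]
ft_force: [-0.1, 1.0, 0.4]
width: 30.0
```

```bash
python3 - <<'E'
from plan import *
o=monitor.get_obs(); print(o["qpos"].round(3),o["ee_pos"].round(1),np.r_[W(-175,114),150]-o["ee_pos"])
Rt=tool0(-7.7,22,1); print(turn(Rt,o["orientation"]))
E
```

```text
[ 0.674  0.178  1.93  -0.386  0.796  1.395] [480.4 292.4 264.7] [  15.37989715    4.34072724 -114.72761116]
[-41.02   5.37 101.91]
```

carry_out(
  targets=[
    [[-2.7,0.3,6.6],[5,4,0],30],
    [[-5.4,0.7,13.2],[10,4,0],30],
    [[-8.1,1,19.8],[15,4,0],30],
    [[-10.8,1.4,26.4],[15,4,0],30],
    [[-13.5,1.7,33],[15,4,0],30],
    [[-16.2,2.1,39.6],[15,4,0],30],
    [[-18.9,2.4,46.2],[15,4,0],30],
    [[-21.6,2.8,53],[15,4,-10],30],
    [[-24,3.2,59.5],[15,4,-20],30],
    [[-26.6,3.5,66],[15,4,-30],30],
  ],
)

```text
t: 5.82
ee_pos: [495.8, 296.3, 234.7]
orientation: [1.091, 2.543, 0.146]
ft_force: [-0.8, -0.9, -0.2]
width: 30.3
```

```bash
python3 - <<'E'
from plan import *
o=monitor.get_obs(); print(o["qpos"].round(3),o["ee_pos"].round(1),np.r_[W(-175,114),10]-o["ee_pos"])
Rt=tool0(-7.7,22,1); print(turn(Rt,o["orientation"]))
E
```

```text
[ 0.662  0.242  1.928 -0.41   0.737  0.175] [495.8 296.3 234.7] [ 3.34085044e-02  4.72303057e-01 -2.24726231e+02]
[-14.48   2.    35.91]
```

carry_out(
  targets=[
    [[-2.8,0.4,6.8],[0,0,-15],30],
    [[-5.6,0.8,13.6],[0,0,-35],30],
    [[-8.4,1.2,20.4],[0,0,-60],30],
    [[-11.2,1.6,27.2],[0,0,-90],30],
    [[-13.5,1.9,33.5],[0,0,-120],30],
    [[-14.5,2,35.9],[0,0,-145],30],
    [[-14.5,2,35.9],[0,0,-170],30],
    [[-14.5,2,35.9],[0,0,-185],30],
    [[-14.5,2,35.9],[0,0,-185],30],
    [[-14.5,2,35.9],[0,0,-185],30],
  ],
)

```text
t: 6.65
ee_pos: [495.4, 296.1, 48.7]
orientation: [0.193, 2.752, -0.039]
ft_force: [0.5, -0.4, 0.4]
width: 29.9
```

```bash
python3 - <<'E'
from plan import *
o=monitor.get_obs(); print(o["qpos"].round(3),o["ee_pos"].round(1),np.r_[W(-175,114),10]-o["ee_pos"],inr(o["ee_pos"]))
Rt=tool0(-7.7,22,1); print(turn(Rt,o["orientation"]))
im=snap("scene","s3"); t=snap("top","t3")
cv2.imwrite("pics/z3.png",np.hstack([cv2.resize(im[130:330,150:400,::-1],(400,320)),cv2.resize(t[180:340,180:380,::-1],(400,320))]))
E
```

```text
[ 0.663  0.565  2.019 -0.783  0.393 -0.061] [495.4 296.1  48.7] [  0.35033017   0.65409341 -38.71007063] [-175.25980316  113.30496638]
[ 0.06 -0.02  0.35]
```

View pics/z3.png

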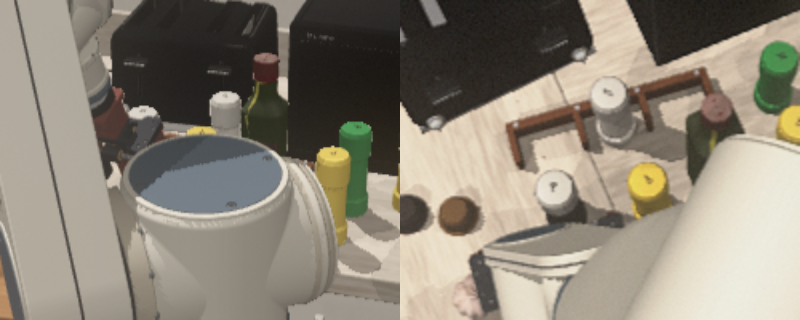

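carry_out(
  targets=[
    [[0,0,0.3],[0,0.6,-15],30],
    [[0,0,0.3],[0,0.6,-30],30],
    [[0,0,0.3],[0.3,0.6,-38],30],
    [[0,0,0.3],[0.3,0.6,-38],30],
    [[0,0,0.3],[5,0,-38],30],
    [[0,0,0.3],[9,-0.6,-38],30],
    [[0,0,0.3],[13,-1.1,-38],30],
    [[0,0,0.3],[17,-1.7,-38],30],
    [[0,0,0.3],[21,-2.2,-38],30],
    [[0,0,0.3],[25,-2.8,-38],30],
  ],
)

```text
t: 7.58
ee_pos: [520.4, 293.7, 10.9]
orientation: [0.186, 2.752, -0.036]
ft_force: [-2.9, 1.0, 2.1]
width: 30.1
```

```bash
cat > look.py <<'E'
import sys
from plan import *
n=sys.argv[1]
o=monitor.get_obs(); print(o["qpos"].round(3),o["ee_pos"].round(1),o["ft_force"].round(1),inr(o["ee_pos"]).round(1))
t=snap("top","t"+n)
for q in sys.argv[2:]:
    for d in place_of(q,"top"):
        p=toW("top",d["point"]); print(q,p.round(1),inr(p).round(1),round(d["confidence"],2))
im=t
cv2.imwrite("pics/z%s.png"%n,cv2.resize(im[190:310,210:370,::-1],(800,600),interpolation=cv2.INTER_CUBIC))
E
python3 look.py 4 pepper_mill
```

```text
[ 0.628  0.653  1.982 -0.883  0.342  0.008] [520.4 293.7  10.9] [-2.9  1.   2.1] [-150.2  114.3]
pepper_mill [553.6 270.2   3.1] [-114.2   95.4] 0.9
pepper_mill [ 606.7 -141.7    3.2] [  -6.5 -305.7] 0.83
pepper_mill [576.  -52.   -2.5] [ -48.9 -220.9] 0.63
pepper_mill [488.8 -34.1   2.1] [-137.8 -214.8] 0.52
```

View pics/z4.png

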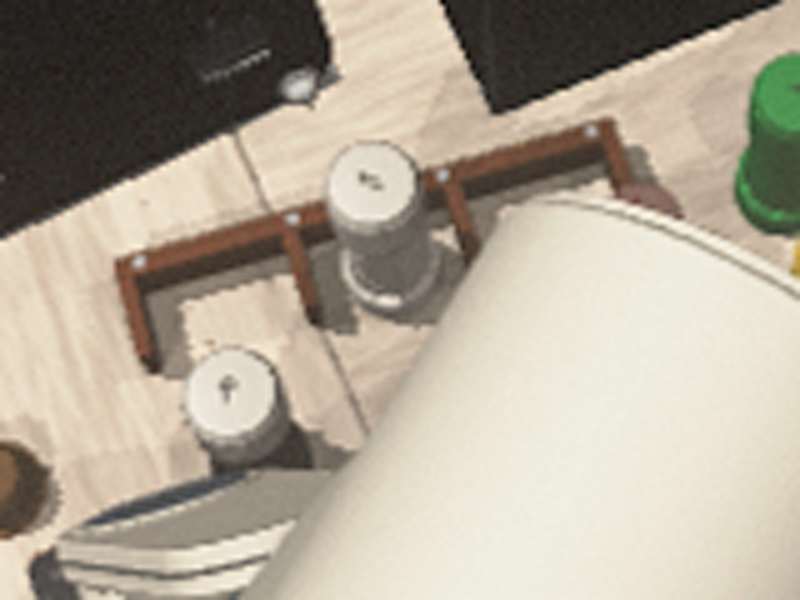

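carry_out(
  targets=[
    [[0,0,0],[5,-0.7,0],30],
    [[0,0,0],[10,-1.3,0],30],
    [[0,0,0],[15,-2,0],30],
    [[0,0,0],[20,-2.7,0],30],
    [[0,0,0],[25,-3.3,0],30],
    [[0,0,0],[30,-4,0],30],
    [[0,0,0],[35,-4.7,0],30],
    [[0,0,0],[40,-5.4,0],30],
    [[0,0,0],[45,-6,0],30],
    [[0,0,0],[50,-6.7,0],30],
  ],
)

```text
t: 8.52
ee_pos: [570.4, 286.9, 10.4]
orientation: [0.186, 2.752, -0.037]
ft_force: [-1.1, 0.3, 0.6]
width: 30.1
```

```bash
python3 look.py 5 pepper_mill
```

```text
[ 0.565  0.682  1.9   -0.768  0.355 -0.172] [570.4 286.9  10.4] [-1.1  0.3  0.6] [-99.8 114.2]
pepper_mill [ 608.  -140.6    1.9] [  -5.4 -304.4] 0.89
pepper_mill [578.1 -52.6   0.7] [ -46.8 -221.3] 0.65
pepper_mill [604.9 258.1   3.8] [-61.7  90.3] 0.58
```

View pics/z5.png

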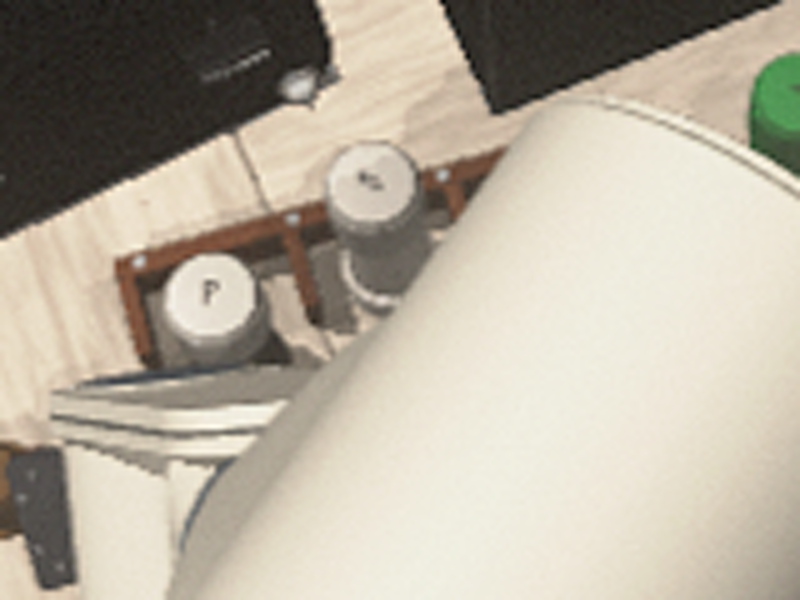

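carry_out(
  targets=[
    [[0,0,0],[5,-0.7,0],30],
    [[0,0,0],[10,-1.3,0],30],
    [[0,0,0],[15,-2,0],30],
    [[0,0,0],[20,-2.7,0],30],
    [[0,0,0],[25,-3.3,0],30],
    [[0,0,0],[29,-3.9,0],30],
    [[0,0,0],[32,-4.3,0],30],
    [[0,0,0],[34,-4.6,0],30],
    [[0,0,0],[35,-4.7,0],30],
    [[0,0,0],[36,-4.8,0],30],
  ],
)

```text
t: 9.45
ee_pos: [605.9, 282.2, 10.4]
orientation: [0.186, 2.752, -0.037]
ft_force: [-1.6, 0.5, 1.1]
width: 30.0
```

carry_out(
  targets=[
    [[0,0,0],[0.7,-0.1,0],30],
    [[0,0,0],[1.4,-0.2,0],30],
    [[0,0,0],[2,-0.3,0],30],
  ],
)

```text
t: 9.7
ee_pos: [607.6, 281.9, 10.4]
orientation: [0.186, 2.753, -0.037]
ft_force: [-4.2, 1.5, 1.2]
width: 30.0
```

```bash
python3 look.py 6 pepper_mill
```

```text
[ 0.523  0.705  1.835 -0.684  0.371 -0.3  ] [607.6 281.9  10.4] [-4.2  1.5  1.2] [-62.2 114.2]
pepper_mill [635.7 249.2  -0.7] [-30.   85.6] 0.86
pepper_mill [ 607.  -139.2    1.2] [  -6.5 -303.2] 0.75
```

View pics/z6.png

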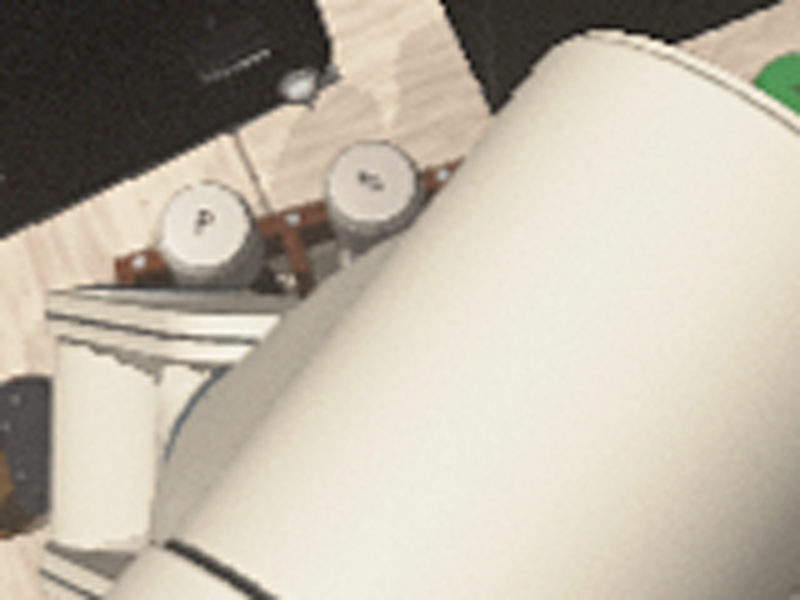

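carry_out(
  targets=[
    [[0,0,0],[0.7,-0.1,0],30],
    [[0,0,0],[1.4,-0.2,0],30],
    [[0,0,0],[1.4,-0.2,0],30],
  ],
)

```text
t: 10.05
ee_pos: [608.1, 281.7, 10.2]
orientation: [0.186, 2.754, -0.037]
ft_force: [-8.6, 2.5, 4.7]
width: 29.9
```

carry_out(
  targets=[
    [[0,0,0],[-5,0.7,0],30],
    [[0,0,0],[-20,2.7,0],30],
    [[0,0,0],[-50,6.7,0],30],
    [[0,0,0],[-80,10.7,0],30],
    [[0,0,0],[-100,13.4,15],30],
    [[0,0,0],[-110,14.7,50],30],
    [[0,0,0],[-110,14.7,90],20],
    [[0,0,0],[-110,14.7,130],10],
    [[0,0,0],[-110,14.7,170],7],
    [[0,0,0],[-110,14.7,210],7],
  ],
)

```text
t: 10.88
ee_pos: [498.9, 296.5, 222.7]
orientation: [0.185, 2.752, -0.035]
ft_force: [1.4, 0.3, -0.7]
width: 8.4
```

```bash
python3 look.py 7 pepper_mill rail; python3 - <<'E'
from plan import *
o=monitor.get_obs(); print(o["orientation"])
E
```

```text
[ 0.658  0.263  1.932 -0.419  0.714 -0.492] [498.9 296.5 222.7] [ 1.4  0.3 -0.7] [-171.9  114.1]
pepper_mill [502.  165.2  -2.5] [-151.2  -15.5] 0.98
pepper_mill [ 609.  -138.    -1.4] [  -4.7 -301.7] 0.94
pepper_mill [575.6 -51.4  -1.7] [ -49.4 -220.4] 0.92
pepper_mill [487.3 -31.6   2.1] [-139.5 -212.5] 0.81
pepper_mill [636.3 246.1   3.3] [-29.   82.6] 0.56
rail [651.  160.7  -2.1] [-3.  -0.1] 0.69
[ 0.18677733  2.74562902 -0.0292286 ]
```

View pics/z7.png

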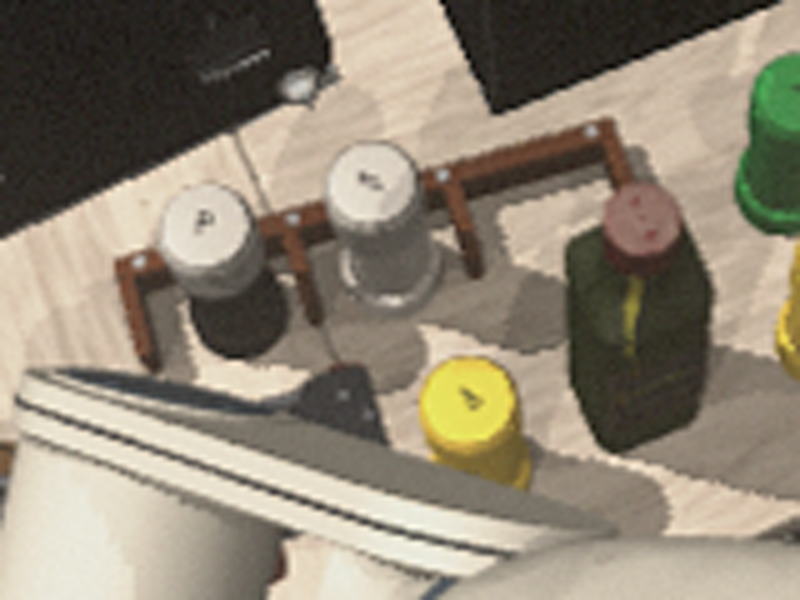

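```bash
cat > flip.py <<'E'
from plan import *; from kin import ik,fk3
def path(qs,qe,n):
    qs=np.array(qs);p0,r0=fk3(qs)
    rows=[]
    for i in range(1,n+1):
        p,r=fk3(qs+(np.array(qe)-qs)*i/n); rv=np.degrees((r*r0.inv()).as_rotvec()); rows.append([rv.round(1).tolist(),(p-p0).round(0).tolist(),7])
    return rows,p0
E
python3 - <<'E'
from flip import *
for xy,z in (((-190,-107),130),((-190,-107),180)):
    for ph,al in((-14,45),(-14,42)): print(ph,al,xy,z,ik(np.r_[W(*xy),z],tool(ph,al)@np.diag([-1,-1,1]),[.4,.4,2.5,4,.6,-.2]))
q=monitor.get_obs()["qpos"]
for name,B in (("B",[.45,.0,2.15,-.3,.45,-.45]),("C1",[.45,.0,2.15,1.6,.45,-.3]),("C",[.45,.0,2.15,3.8,.45,-.2]),("C2",[.45,.0,2.4,3.9,.5,-.2])):
    p,r=fk3(B); print(name,p.round(),inr(p).round(), "wrist z",(p-r.apply([0,0,297])).round(),np.degrees((r*fk3(q)[1].inv()).magnitude()).round())
E
```

```text
-14 45 (-190, -107) 130 (array([ 0.4851567 ,  0.23871932,  2.56031276,  4.20987322,  0.56778785,
       -0.42938044]), np.float64(1.350147341532818e-26))
-14 42 (-190, -107) 130 (array([ 0.45909212,  0.2159667 ,  2.53408327,  4.30246185,  0.49146908,
       -0.55044171]), np.float64(5.0535184552996216e-27))
-14 45 (-190, -107) 180 (array([ 0.47823889,  0.0954836 ,  2.52572038,  4.45      ,  0.50071639,
       -0.7245296 ]), np.float64(6.470441598719887))
-14 42 (-190, -107) 180 (array([ 0.44102773,  0.08569316,  2.51983973,  4.45      ,  0.4412876 ,
       -0.75665746]), np.float64(51.44507779087008))
B [496. 197. 283.] [-161.   16.] wrist z [339. 164. 533.] 24.0
C1 [486. 378. 390.] [-195.  194.] wrist z [339. 164. 533.] 134.0
C [625. 214. 472.] [-35.  50.] wrist z [339. 164. 533.] 98.0
C2 [544. 154. 325.] [-109.  -21.] wrist z [274. 132. 447.] 90.0
```

```bash
python3 - <<'E'
from flip import *
q=monitor.get_obs()["qpos"]; np.save("q0.npy",q)
print(q.round(3))
B=[.42,-.05,2.35,-.3,.35,-.45]
for k in (-.3,.5,1.6,2.5,3.2,3.9):
    b=list(B); b[3]=k; p,r=fk3(b); print(k,p.round(),(p-r.apply([0,0,297])).round())
rows,p0=path(q,B,10)
print(p0.round(1))
for r in rows: print(r)
E
```

```text
[ 0.658  0.262  1.93  -0.422  0.71  -0.488]
-0.3 [425. 157. 220.] [282. 126. 479.]
0.5 [397. 231. 226.] [282. 126. 479.]
1.6 [432. 304. 295.] [282. 126. 479.]
2.5 [496. 288. 354.] [282. 126. 479.]
3.2 [536. 233. 369.] [282. 126. 479.]
3.9 [545. 167. 348.] [282. 126. 479.]
[513.2 296.2 224.2]
[[1.7, -0.4, -1.3], [-7.0, -16.0, 1.0], 7]
[[3.4, -0.8, -2.6], [-14.0, -31.0, 1.0], 7]
[[5.0, -1.3, -4.0], [-22.0, -46.0, 1.0], 7]
[[6.7, -1.8, -5.4], [-30.0, -60.0, 1.0], 7]
[[8.3, -2.4, -6.8], [-39.0, -74.0, 1.0], 7]
[[9.9, -3.1, -8.2], [-48.0, -88.0, 1.0], 7]
[[11.6, -3.7, -9.6], [-58.0, -102.0, -0.0], 7]
[[13.1, -4.5, -11.1], [-68.0, -115.0, -1.0], 7]
[[14.7, -5.3, -12.6], [-78.0, -127.0, -2.0], 7]
[[16.2, -6.1, -14.1], [-89.0, -140.0, -4.0], 7]
```

```bash
python3 - <<'E'
from kin import *
X=[([.663,.565,2.019,-.783,.393,-.061],[495.4,296.1,48.7]),([.523,.705,1.835,-.684,.371,-.3],[607.6,281.9,10.4]),([.674,.178,1.93,-.386,.796,1.395],[480.4,292.4,264.7]),([.662,.242,1.928,-.41,.737,.175],[495.8,296.3,234.7]),([.658,.263,1.932,-.419,.714,-.492],[498.9,296.5,222.7]),([.628,.653,1.982,-.883,.342,.008],[520.4,293.7,10.9]),([.565,.682,1.9,-.768,.355,-.172],[570.4,286.9,10.4])]+[(d[0],d[1]) for d in D[:1]]
y=lambda a:Ro.from_euler('y',a); z=lambda a:Ro.from_euler('z',a)
def g(q,p):
    d1,L2,L3,d6,e,f,b=p
    R=z(q[0]); P=np.array([0,0,d1])+R.apply([0,b,0]); R=R*y(q[1]); P=P+R.apply([f,0,L2]); R=R*y(q[2]); P=P+R.apply([e,0,0]); R=R*z(q[3]); P=P+R.apply([0,0,L3]); R=R*y(q[4]); P=P+R.apply([0,0,d6]); return P
for mask in ([1,1,1,1,0,0,0],[1,1,1,1,1,0,0],[1,1,1,1,1,1,0],[1]*7):
    m=np.array(mask); r=least_squares(lambda p:np.concatenate([g(q,p*m)-np.array(x) for q,x in X]),[230,540,450,290,0,0,0]); print(mask,(r.x*m).round(1),np.abs(r.fun).max().round(1))
E
```

```text
[1, 1, 1, 1, 0, 0, 0] [264.4 493.5 466.6 263.6   0.    0.    0. ] 14.1
[1, 1, 1, 1, 1, 0, 0] [268.7 549.8 482.4 269.7  53.7   0.    0. ] 10.1
[1, 1, 1, 1, 1, 1, 0] [269.5 546.  461.2 267.4  59.4  23.9   0. ] 10.5
[1, 1, 1, 1, 1, 1, 1] [3.117e+02 5.636e+02 4.844e+02 3.096e+02 7.750e+01 3.000e-01 1.190e+01] 0.3
```

```bash
cat >> kin.py <<'E'
def fk3(q):
    y=lambda a:Ro.from_euler('y',a); z=lambda a:Ro.from_euler('z',a)
    d1,L2,L3,d6,e,b=311.7,563.6,484.4,309.6,77.5,11.9
    R=z(q[0]); P=np.array([0,0,d1])+R.apply([0,b,0]); R=R*y(q[1]); P=P+R.apply([0,0,L2]); R=R*y(q[2]); P=P+R.apply([e,0,0]); R=R*z(q[3]); P=P+R.apply([0,0,L3]); R=R*y(q[4]); P=P+R.apply([0,0,d6]); return P,R*z(q[5])
E
cat > try.py <<'E'
from plan import *; from kin import ik
for fl in(0,1):
 for ph in(-8,0,8,-14):
  for al in(43,46):
    for xy,z in (((-175,-107),150),((-175,-107),15),((-68,-94),15)):
      sd=((1,0),(-1,3),(-1,-3)) if not fl else ((1,3),(1,-3),(-1,0))
      best=min((ik(np.r_[W(*xy),z],tool(ph,al)@np.diag([s,s,1]),[.3,.4,2.2,3.3*fl,.3,np.clip(q6,-2.5,2.5)]) + (s,) for s,q6 in sd),key=lambda r:r[1])
      print("bot",ph,al,xy,z,best[0].round(2),round(best[1],2),best[2])
E
python3 try.py
```

```text
bot -8 43 (-175, -107) 150 [ 0.35  0.29  2.45  4.02  0.43 -0.46] 0.0 -1
bot -8 43 (-175, -107) 15 [0.35 0.76 2.45 3.6  0.81 0.05] 0.0 -1
bot -8 43 (-68, -94) 15 [ 0.25  0.73  2.25  3.62  0.6  -0.11] 0.0 -1
bot -8 46 (-175, -107) 150 [ 0.37  0.32  2.48  3.93  0.52 -0.34] 0.0 -1
bot -8 46 (-175, -107) 15 [0.37 0.81 2.46 3.6  0.92 0.08] 0.0 -1
bot -8 46 (-68, -94) 15 [ 0.26  0.76  2.26  3.6   0.69 -0.07] 0.0 -1
bot 0 43 (-175, -107) 150 [ 0.25  0.28  2.47  3.61  0.38 -0.26] 0.0 -1
bot 0 43 (-175, -107) 15 [0.25 0.77 2.47 3.37 0.85 0.03] 0.0 -1
bot 0 43 (-68, -94) 15 [ 0.18  0.73  2.26  3.35  0.6  -0.05] 0.0 -1
bot 0 46 (-175, -107) 150 [ 0.26  0.31  2.5   3.55  0.49 -0.18] 0.0 -1
bot 0 46 (-175, -107) 15 [0.26 0.82 2.49 3.37 0.97 0.05] 0.0 -1
bot 0 46 (-68, -94) 15 [ 0.18  0.76  2.28  3.34  0.71 -0.03] 0.0 -1
bot 8 43 (-175, -107) 150 [ 0.14  0.27  2.48  3.14  0.37 -0.  ] 0.0 -1
bot 8 43 (-175, -107) 15 [0.14 0.78 2.48 3.14 0.87 0.  ] 0.0 -1
bot 8 43 (-68, -94) 15 [0.1  0.73 2.27 3.09 0.61 0.01] 0.0 -1
bot 8 46 (-175, -107) 150 [ 0.14  0.31  2.51  3.14  0.48 -0.  ] 0.0 -1
bot 8 46 (-175
[... 1459 characters left out ...]
 3.14 0.87 0.  ] 0.0 -1
bot 8 43 (-68, -94) 15 [0.1  0.73 2.27 3.09 0.61 0.01] 0.0 -1
bot 8 46 (-175, -107) 150 [ 0.14  0.31  2.51  3.14  0.48 -0.  ] 0.0 -1
bot 8 46 (-175, -107) 15 [0.14 0.83 2.5  3.14 0.99 0.  ] 0.0 -1
bot 8 46 (-68, -94) 15 [0.09 0.76 2.29 3.09 0.71 0.01] 0.0 -1
bot -14 43 (-175, -107) 150 [ 0.42  0.3   2.43  4.28  0.48 -0.57] 0.0 -1
bot -14 43 (-175, -107) 15 [0.42 0.75 2.42 3.78 0.78 0.03] 0.0 -1
bot -14 43 (-68, -94) 15 [ 0.3   0.73  2.22  3.82  0.6  -0.17] 0.0 -1
bot -14 46 (-175, -107) 150 [ 0.44  0.33  2.45  4.18  0.56 -0.44] 0.0 -1
bot -14 46 (-175, -107) 15 [0.44 0.8  2.43 3.78 0.87 0.07] 0.0 -1
bot -14 46 (-68, -94) 15 [ 0.32  0.76  2.24  3.79  0.68 -0.12] 0.0 -1
```

```bash
python3 - <<'E'
from flip import *
q=monitor.get_obs()["qpos"]
for xy,z in(((-195,-107),150),((-195,-107),200),((-195,-107),260)): print(z,[ (a.round(3).tolist(),round(c,2)) for a,c in [ik(np.r_[W(*xy),z],tool(-8,46)@np.diag([-1,-1,1]),[.4,.2,2.5,3.9,.5,-.3])]])
B=[.4,.0,2.3,-.3,.4,-.45]
for k in (-.3,.5,1.6,2.5,3.2,3.9):
    b=list(B); b[3]=k; p,r=fk3(b); print(k,p.round(),(p-r.apply([0,0,309])).round())
E
```

```text
150 [([0.411, 0.307, 2.51, 3.95, 0.547, -0.326], np.float64(0.0))]
200 [([0.411, 0.125, 2.479, 4.285, 0.426, -0.704], np.float64(0.0))]
260 [([0.379, -0.037, 2.471, 4.45, 0.358, -0.939], np.float64(117.09))]
-0.3 [420. 152. 219.] [281. 132. 494.]
0.5 [389. 240. 226.] [281. 132. 494.]
1.6 [432. 326. 307.] [281. 132. 494.]
2.5 [508. 306. 377.] [281. 132. 495.]
3.2 [553. 239. 395.] [281. 132. 495.]
3.9 [562. 161. 370.] [281. 132. 495.]
```

```bash
cat > gen.py <<'E'
from flip import *
q=monitor.get_obs()["qpos"]
B=np.array([.55,.0,2.4,-.3,.45,-.47]); C=np.array([.55,.0,2.4,3.95,.45,-.33])
import sys
a=sys.argv[1]
tgt=eval(a); n=int(sys.argv[2])
rows,p0=path(q,tgt,n); print("now",q.round(3),p0.round(1)); print(str(rows))
p,r=fk3(tgt); print("end",p.round())
E
python3 gen.py "B" 8
```

```text
now [ 0.658  0.262  1.93  -0.422  0.71  -0.488] [501.  297.6 224.8]
[[[1.1, 0.5, -0.8], [-20.0, -18.0, -6.0], 7], [[2.2, 1.0, -1.7], [-41.0, -35.0, -12.0], 7], [[3.3, 1.5, -2.6], [-62.0, -52.0, -18.0], 7], [[4.4, 1.9, -3.5], [-84.0, -68.0, -24.0], 7], [[5.5, 2.3, -4.5], [-107.0, -85.0, -31.0], 7], [[6.5, 2.6, -5.6], [-130.0, -101.0, -37.0], 7], [[7.6, 3.0, -6.7], [-153.0, -116.0, -44.0], 7], [[8.7, 3.2, -7.8], [-177.0, -131.0, -52.0], 7]]
end [324. 166. 173.]
```

```bash
sed -i 's/B=np.array.*/B=np.array([.55,-.1,2.35,-.3,.45,-.47]); C=np.array([.55,-.1,2.35,3.95,.45,-.33])/' gen.py; python3 gen.py B 8; python3 - <<'E'
from flip import *
for k in (-.3,.5,1.6,2.5,3.2,3.95): print(k,fk3([.55,-.1,2.35,k,.45,-.4])[0].round())
E
```

```text
now [ 0.658  0.262  1.93  -0.422  0.71  -0.488] [501.  297.6 224.8]
[[[1.7, -0.3, -0.8], [-16.0, -14.0, 4.0], 7], [[3.5, -0.7, -1.6], [-33.0, -29.0, 7.0], 7], [[5.2, -1.1, -2.5], [-50.0, -43.0, 9.0], 7], [[6.9, -1.6, -3.3], [-67.0, -56.0, 11.0], 7], [[8.6, -2.1, -4.2], [-84.0, -70.0, 11.0], 7], [[10.3, -2.6, -5.2], [-102.0, -83.0, 11.0], 7], [[12.0, -3.2, -6.1], [-120.0, -96.0, 10.0], 7], [[13.6, -3.8, -7.1], [-139.0, -108.0, 8.0], 7]]
end [362. 189. 233.]
-0.3 [362. 189. 233.]
0.5 [314. 282. 241.]
1.6 [342. 382. 336.]
2.5 [426. 370. 417.]
3.2 [487. 303. 437.]
3.95 [511. 213. 405.]
```

carry_out(
  targets=[
    [[1.7,-0.3,-0.8],[-16,-14,4],4],
    [[3.5,-0.7,-1.6],[-33,-29,7],4],
    [[5.2,-1.1,-2.5],[-50,-43,9],4],
    [[6.9,-1.6,-3.3],[-67,-56,11],4],
    [[8.6,-2.1,-4.2],[-84,-70,11],4],
    [[10.3,-2.6,-5.2],[-102,-83,11],4],
    [[12,-3.2,-6.1],[-120,-96,10],4],
    [[13.6,-3.8,-7.1],[-139,-108,8],4],
    [[13.6,-3.8,-7.1],[-139,-108,8],4],
  ],
)

```text
t: 11.78
ee_pos: [355.1, 184.7, 224.9]
orientation: [0.417, 2.675, 0.254]
ft_force: [-0.9, -0.8, -0.7]
width: 3.9
```

```bash
python3 gen.py "q+(C-q)*.25" 10
```

```text
now [ 0.55  -0.098  2.365 -0.303  0.447 -0.467] [354.7 184.5 225.1]
[[[4.1, 2.4, -4.1], [-9.0, 11.0, -3.0], 7], [[8.1, 4.9, -8.2], [-17.0, 22.0, -4.0], 7], [[12.2, 7.4, -12.3], [-25.0, 34.0, -4.0], 7], [[16.3, 9.8, -16.3], [-31.0, 47.0, -3.0], 7], [[20.3, 12.3, -20.4], [-37.0, 60.0, -1.0], 7], [[24.4, 14.8, -24.5], [-42.0, 73.0, 2.0], 7], [[28.4, 17.3, -28.6], [-46.0, 86.0, 7.0], 7], [[32.5, 19.8, -32.6], [-48.0, 99.0, 12.0], 7], [[36.5, 22.3, -36.7], [-50.0, 112.0, 18.0], 7], [[40.6, 24.9, -40.8], [-50.0, 124.0, 26.0], 7]]
end [304. 309. 251.]
```

carry_out(
  targets=[
    [[4.1,2.4,-4.1],[-9,11,-3],4],
    [[8.1,4.9,-8.2],[-17,22,-4],4],
    [[12.2,7.4,-12.3],[-25,34,-4],4],
    [[16.3,9.8,-16.3],[-31,47,-3],4],
    [[20.3,12.3,-20.4],[-37,60,-1],4],
    [[24.4,14.8,-24.5],[-42,73,2],4],
    [[28.4,17.3,-28.6],[-46,86,7],4],
    [[32.5,19.8,-32.6],[-48,99,12],4],
    [[36.5,22.3,-36.7],[-50,112,18],4],
    [[40.6,24.9,-40.8],[-50,124,26],4],
  ],
)

```text
t: 12.62
ee_pos: [310.0, 312.7, 253.3]
orientation: [-1.674, -2.399, -0.922]
ft_force: [0.1, 1.4, -0.6]
width: 3.6
```

```bash
python3 gen.py "q+(C-q)*.3333" 10
```

```text
now [ 0.556 -0.093  2.349  0.743  0.446 -0.405] [309.6 312.4 253.5]
[[[4.1, 2.6, -4.0], [0.0, 12.0, 8.0], 7], [[8.2, 5.2, -8.0], [2.0, 23.0, 17.0], 7], [[12.2, 7.7, -12.0], [4.0, 33.0, 26.0], 7], [[16.3, 10.3, -16.0], [8.0, 43.0, 36.0], 7], [[20.4, 12.9, -19.9], [12.0, 52.0, 47.0], 7], [[24.5, 15.5, -23.9], [18.0, 59.0, 58.0], 7], [[28.6, 18.1, -27.9], [25.0, 65.0, 69.0], 7], [[32.7, 20.7, -31.8], [32.0, 70.0, 80.0], 7], [[36.8, 23.3, -35.8], [40.0, 74.0, 91.0], 7], [[40.9, 26.0, -39.7], [49.0, 76.0, 102.0], 7]]
end [359. 389. 355.]
```

Following well.

carry_out(
  targets=[
    [[4.1,2.6,-4],[0,12,8],4],
    [[8.2,5.2,-8],[2,23,17],4],
    [[12.2,7.7,-12],[4,33,26],4],
    [[16.3,10.3,-16],[8,43,36],4],
    [[20.4,12.9,-19.9],[12,52,47],4],
    [[24.5,15.5,-23.9],[18,59,58],4],
    [[28.6,18.1,-27.9],[25,65,69],4],
    [[32.7,20.7,-31.8],[32,70,80],4],
    [[36.8,23.3,-35.8],[40,74,91],4],
    [[40.9,26,-39.7],[49,76,102],4],
  ],
)

```text
t: 13.45
ee_pos: [359.7, 388.4, 355.2]
orientation: [-2.076, -1.01, -1.113]
ft_force: [0.2, 0.5, -0.3]
width: 4.0
```

```bash
python3 gen.py "q+(C-q)*.5" 10
```

```text
now [ 0.554 -0.097  2.349  1.808  0.444 -0.375] [359.3 388.1 355.3]
[[[4.1, 2.6, -3.9], [9.0, 1.0, 11.0], 7], [[8.3, 5.2, -7.8], [19.0, 1.0, 21.0], 7], [[12.4, 7.8, -11.8], [30.0, -1.0, 31.0], 7], [[16.5, 10.4, -15.7], [40.0, -4.0, 40.0], 7], [[20.7, 13.0, -19.6], [51.0, -9.0, 49.0], 7], [[24.8, 15.6, -23.5], [62.0, -15.0, 56.0], 7], [[29.0, 18.1, -27.4], [72.0, -22.0, 63.0], 7], [[33.2, 20.7, -31.3], [83.0, -30.0, 69.0], 7], [[37.3, 23.3, -35.2], [93.0, -39.0, 73.0], 7], [[41.5, 25.9, -39.1], [102.0, -49.0, 77.0], 7]]
end [462. 339. 432.]
```

carry_out(
  targets=[
    [[4.1,2.6,-3.9],[9,1,11],4],
    [[8.3,5.2,-7.8],[19,1,21],4],
    [[12.4,7.8,-11.8],[30,-1,31],4],
    [[16.5,10.4,-15.7],[40,-4,40],4],
    [[20.7,13,-19.6],[51,-9,49],4],
    [[24.8,15.6,-23.5],[62,-15,56],4],
    [[29,18.1,-27.4],[72,-22,63],4],
    [[33.2,20.7,-31.3],[83,-30,69],4],
    [[37.3,23.3,-35.2],[93,-39,73],4],
    [[41.5,25.9,-39.1],[102,-49,77],4],
  ],
)

```text
t: 14.28
ee_pos: [461.8, 339.1, 431.5]
orientation: [-1.918, 0.332, -1.015]
ft_force: [-0.4, -0.6, 0.1]
width: 4.1
```

```bash
python3 gen.py "C" 10; python3 gen.py "np.array([.55,.307,2.51,3.95,.547,-.326])" 20 | tail -1
```

```text
now [ 0.555 -0.098  2.35   2.891  0.443 -0.363] [461.4 338.8 431.6]
[[[4.2, 2.6, -3.9], [9.0, -11.0, 2.0], 7], [[8.4, 5.1, -7.8], [17.0, -23.0, 4.0], 7], [[12.6, 7.6, -11.7], [25.0, -35.0, 4.0], 7], [[16.8, 10.2, -15.5], [31.0, -48.0, 3.0], 7], [[21.0, 12.7, -19.4], [37.0, -61.0, 1.0], 7], [[25.2, 15.2, -23.3], [42.0, -74.0, -3.0], 7], [[29.4, 17.7, -27.2], [45.0, -87.0, -7.0], 7], [[33.6, 20.2, -31.1], [48.0, -100.0, -13.0], 7], [[37.8, 22.6, -35.0], [49.0, -113.0, -19.0], 7], [[42.1, 25.1, -38.9], [50.0, -126.0, -26.0], 7]]
end [511. 213. 405.]
end [431. 141. 150.]
```

```bash
python3 gen.py "q+(np.array([.55,.307,2.51,3.95,.547,-.326])-q)*.7" 10
```

```text
now [ 0.555 -0.098  2.35   2.891  0.443 -0.363] [461.4 338.8 431.6]
[[[1.9, 3.4, -2.7], [5.0, -8.0, -19.0], 7], [[3.8, 6.7, -5.6], [9.0, -17.0, -39.0], 7], [[5.5, 10.0, -8.6], [13.0, -27.0, -59.0], 7], [[7.2, 13.1, -11.8], [15.0, -38.0, -80.0], 7], [[8.7, 16.1, -15.2], [17.0, -50.0, -100.0], 7], [[10.2, 19.1, -18.6], [17.0, -62.0, -121.0], 7], [[11.5, 21.9, -22.3], [16.0, -76.0, -141.0], 7], [[12.8, 24.6, -26.0], [14.0, -91.0, -162.0], 7], [[13.9, 27.1, -29.9], [11.0, -106.0, -182.0], 7], [[14.9, 29.5, -33.9], [6.0, -122.0, -202.0], 7]]
end [467. 217. 229.]
```

carry_out(
  targets=[
    [[1.9,3.4,-2.7],[5,-8,-19],4],
    [[3.8,6.7,-5.6],[9,-17,-39],4],
    [[5.5,10,-8.6],[13,-27,-59],4],
    [[7.2,13.1,-11.8],[15,-38,-80],4],
    [[8.7,16.1,-15.2],[17,-50,-100],4],
    [[10.2,19.1,-18.6],[17,-62,-121],4],
    [[11.5,21.9,-22.3],[16,-76,-141],4],
    [[12.8,24.6,-26],[14,-91,-162],4],
    [[13.9,27.1,-29.9],[11,-106,-182],4],
    [[14.9,29.5,-33.9],[6,-122,-202],4],
  ],
)

```text
t: 15.12
ee_pos: [466.8, 216.8, 228.9]
orientation: [-1.853, 1.319, -0.766]
ft_force: [-0.5, -0.5, -0.5]
width: 4.0
```

```bash
python3 gen.py "np.array([.5,.307,2.51,3.95,.547,-.326])" 8; python3 look.py 8 oil_bottle; python3 - <<'E'
from h import *
im=cv2.imread("pics/t8.png"); K=snap("scene","s8")
E
```

```text
now [ 0.554  0.184  2.462  3.642  0.515 -0.348] [466.6 216.7 229.2]
[[[0.4, 1.4, -2.5], [-2.0, -12.0, -11.0], 7], [[0.7, 2.7, -5.0], [-4.0, -24.0, -21.0], 7], [[1.0, 4.1, -7.5], [-7.0, -36.0, -31.0], 7], [[1.3, 5.4, -10.1], [-10.0, -48.0, -41.0], 7], [[1.5, 6.6, -12.6], [-14.0, -60.0, -51.0], 7], [[1.7, 7.9, -15.2], [-19.0, -72.0, -61.0], 7], [[1.9, 9.1, -17.9], [-24.0, -85.0, -70.0], 7], [[2.0, 10.3, -20.5], [-29.0, -97.0, -79.0], 7]]
end [437. 120. 150.]
[ 0.554  0.184  2.462  3.642  0.515 -0.348] [466.8 216.8 228.9] [-0.5 -0.5 -0.5] [-193.1   30.9]
oil_bottle [506.8  76.8   2.4] [-134.7 -102.5] 0.85
```

View pics/t8.png

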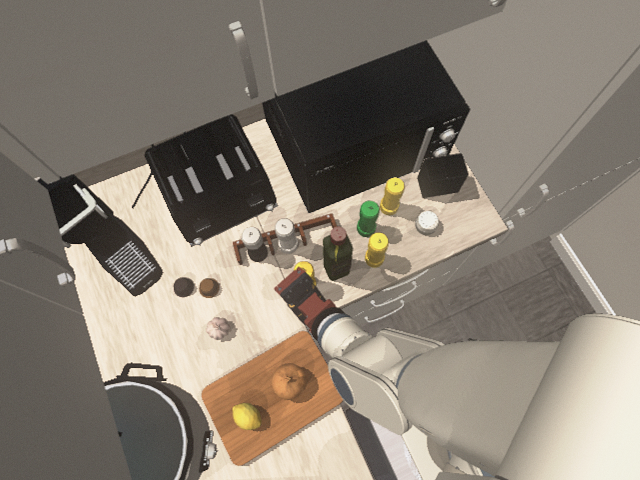

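View pics/s8.png

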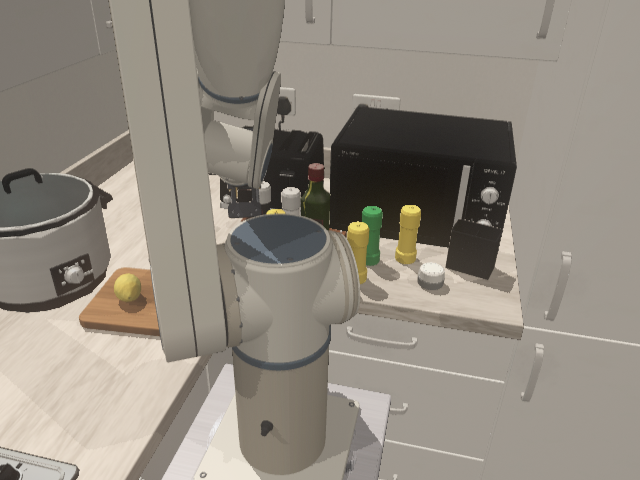

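```bash
python3 - <<'E'
from plan import *
im=cv2.imread("pics/t8.png")
S=10; x0,y0=310,220
c=cv2.resize(im[y0:y0+60,x0:x0+60],(600,600),interpolation=cv2.INTER_CUBIC)
def box(px,py,a,hw=29,z=0): return ((np.array([proj("top",(px+hw*(i*np.cos(a)-j*np.sin(a)),py+hw*(i*np.sin(a)+j*np.cos(a)),z)) for i,j in((1,1),(1,-1),(-1,-1),(-1,1))])-[x0,y0]+.5)*S).astype(int)
for (px,py,a),col in (((509,70,-.165),(0,255,255)),((508,75,-.15),(255,255,0))):
    for z in(0,170): cv2.polylines(c,[box(px,py,a,29,z)],True,col,1)
cv2.imwrite("pics/bz.png",c)
E
```

```text
(no output)
```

View pics/bz.png

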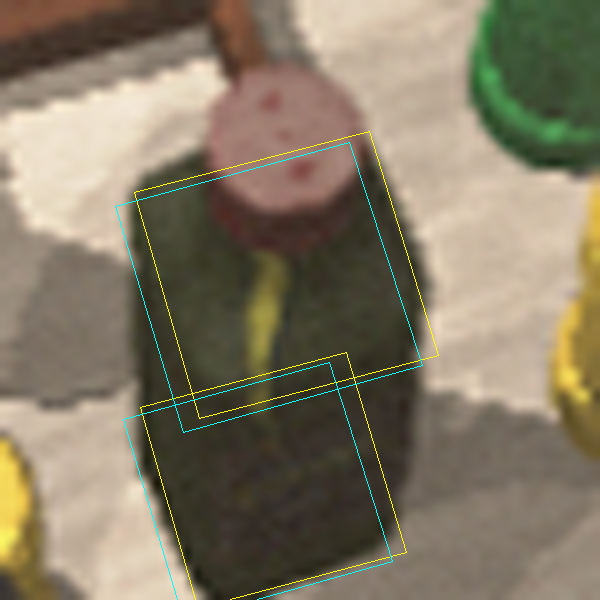

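```bash
cat > gen2.py <<'E'
from flip import *
import sys
F=np.diag([-1,-1,1])
o=monitor.get_obs(); q=o["qpos"]
x,y,z,ph,al,n=[float(a) for a in sys.argv[1:7]]; n=int(n)
tp=np.r_[W(x,y),z]; Rt=tool(ph,al)@F
print("now",q.round(2),inr(o["ee_pos"]).round(1),o["ee_pos"].round(1),"F",o["ft_force"].round(1))
print("cart: turn",turn(Rt,o["orientation"]),"shift",(tp-o["ee_pos"]).round(1))
qe,c=ik(tp,Rt,[.4,.4,2.5,3.9,.5,-.3]); print("qe",qe.round(2),round(c,3))
if len(sys.argv)>7: print(path(q,qe,n)[0])
E
python3 gen2.py -182 -118.5 150 -9 46 10 1;python3 gen2.py -182 -118.5 14.5 -9 46 10
```

```text
now [ 0.55  0.18  2.46  3.64  0.51 -0.35] [-193.3   31.6] [466.7 217.6 229.5] F [0.2 0.1 0.2]
cart: turn [  2.65  10.24 -26.86] shift [  -8.9 -150.3  -79.5]
qe [ 0.36  0.31  2.5   3.92  0.53 -0.32] 0.0
[[[0.3, 1.1, -2.6], [2.0, -15.0, -8.0], 7], [[0.6, 2.2, -5.3], [3.0, -30.0, -17.0], 7], [[0.8, 3.3, -7.9], [4.0, -45.0, -25.0], 7], [[1.1, 4.3, -10.6], [4.0, -60.0, -33.0], 7], [[1.4, 5.4, -13.3], [4.0, -75.0, -41.0], 7], [[1.6, 6.4, -16.0], [3.0, -91.0, -49.0], 7], [[1.9, 7.4, -18.7], [1.0, -106.0, -57.0], 7], [[2.1, 8.3, -21.4], [-2.0, -121.0, -65.0], 7], [[2.4, 9.3, -24.1], [-5.0, -135.0, -72.0], 7], [[2.6, 10.2, -26.9], [-9.0, -150.0, -80.0], 7]]
now [ 0.55  0.18  2.46  3.64  0.51 -0.35] [-193.3   31.6] [466.7 217.6 229.5] F [0.2 0.1 0.2]
cart: turn [  2.65  10.24 -26.86] shift [  -8.9 -150.3 -215. ]
qe [0.36 0.82 2.48 3.6  0.95 0.1 ] 0.0
```

carry_out(
  targets=[
    [[0.3,1.1,-2.6],[-4,-15,0],4],
    [[0.6,2.2,-5.3],[-9,-30,-5],4],
    [[0.8,3.3,-7.9],[-14,-45,-10],4],
    [[1.1,4.3,-10.6],[-18,-60,-20],4],
    [[1.4,5.4,-13.3],[-20,-75,-30],4],
    [[1.6,6.4,-16],[-20,-91,-45],4],
    [[1.9,7.4,-18.7],[-20,-106,-57],4],
    [[2.1,8.3,-21.4],[-20,-121,-65],4],
    [[2.4,9.3,-24.1],[-16,-135,-72],4],
    [[2.6,10.2,-26.9],[-11,-150,-80],4],
  ],
)

```text
t: 16.1
ee_pos: [456.6, 66.7, 151.0]
orientation: [-1.618, 1.905, -0.812]
ft_force: [0.6, 0.3, -0.6]
width: 4.2
```

```bash
python3 gen2.py -182 -118.5 14.5 -9 46 10 1; python3 look.py 9 oil_bottle
```

```text
now [ 0.36  0.31  2.5   3.93  0.54 -0.33] [-183.2 -119.2] [456.6  66.7 151. ] F [ 0.6  0.3 -0.6]
cart: turn [0.04 0.18 0.29] shift [   1.2    0.5 -136.5]
qe [0.36 0.82 2.48 3.6  0.95 0.1 ] 0.0
[[[-0.7, 0.0, -0.4], [3.0, -3.0, -13.0], 7], [[-1.2, 0.0, -0.7], [5.0, -5.0, -26.0], 7], [[-1.6, -0.0, -0.8], [7.0, -7.0, -39.0], 7], [[-1.8, -0.0, -0.9], [8.0, -8.0, -52.0], 7], [[-1.9, -0.1, -0.9], [9.0, -8.0, -66.0], 7], [[-1.9, -0.1, -0.7], [9.0, -7.0, -79.0], 7], [[-1.7, -0.1, -0.6], [8.0, -6.0, -93.0], 7], [[-1.3, -0.0, -0.3], [7.0, -4.0, -108.0], 7], [[-0.7, 0.0, -0.0], [4.0, -2.0, -122.0], 7], [[0.0, 0.2, 0.3], [1.0, 1.0, -137.0], 7]]
[ 0.365  0.309  2.498  3.928  0.538 -0.328] [456.6  66.7 151. ] [ 0.6  0.3 -0.6] [-183.2 -119.2]
oil_bottle [508.2  74.9   1.3] [-133.1 -104.2] 0.8
```

View pics/z9.png

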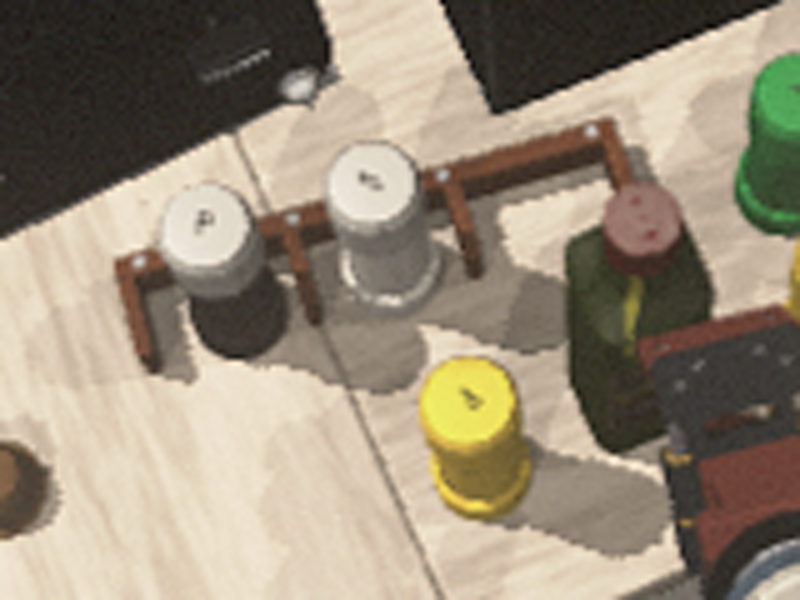

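carry_out(
  targets=[
    [[0,0.1,0.1],[0,0,-15],4],
    [[0,0.2,0.2],[0,0,-35],4],
    [[0,0.2,0.3],[0,0.5,-55],4],
    [[0,0.2,0.3],[0,0.5,-75],4],
    [[0,0.2,0.3],[0,0.5,-95],4],
    [[0,0.2,0.3],[0,0.5,-110],4],
    [[0,0.2,0.3],[1,0.5,-120],4],
    [[0,0.2,0.3],[1,0.5,-126],4],
    [[0,0.2,0.3],[1,0.5,-126],4],
  ],
)

```text
t: 16.95
ee_pos: [457.2, 68.3, 24.4]
orientation: [-1.628, 1.899, -0.807]
ft_force: [0.7, 0.6, 0.1]
width: 3.8
```

```bash
python3 gen2.py -182 -118.5 14.5 -9 46 10; python3 look.py 10 oil_bottle; python3 - <<'E'
from h import *
snap("scene","s10")
E
```

```text
now [0.36 0.79 2.49 3.61 0.92 0.08] [-182.7 -117.6] [457.2  68.3  24.4] F [0.7 0.6 0.1]
cart: turn [ 0.06 -0.02 -0.19] shift [ 0.6 -1.  -9.9]
qe [0.36 0.82 2.48 3.6  0.95 0.1 ] 0.0
[0.362 0.787 2.487 3.605 0.919 0.08 ] [457.2  68.3  24.4] [0.7 0.6 0.1] [-182.7 -117.6]
```

View pics/z10.png

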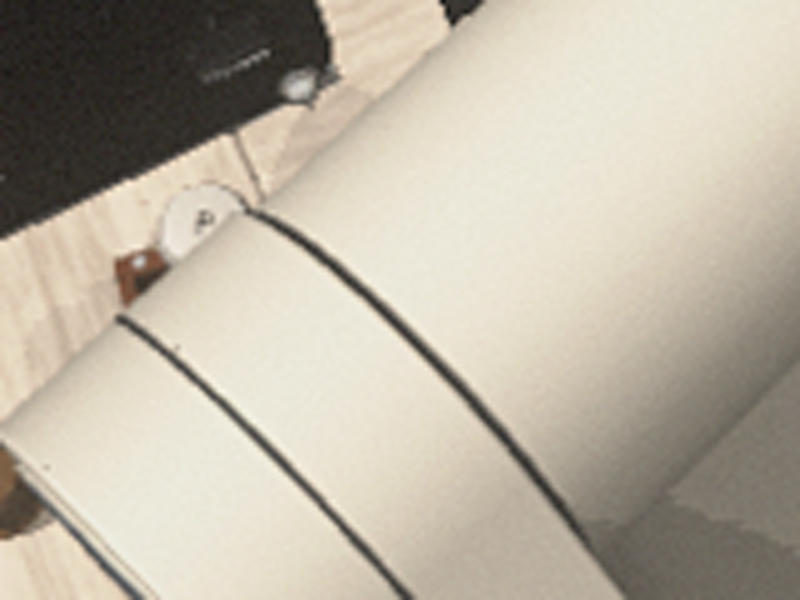

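View pics/s10.png

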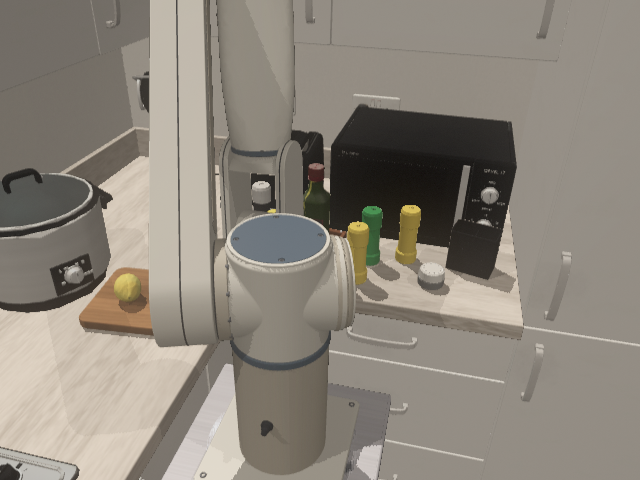

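carry_out(
  targets=[
    [[0,0,0],[0.3,-0.5,-5],4],
    [[0,0,0],[0.6,-1,-9.9],4],
    [[0,0,0],[0.6,-1,-9.9],4],
    [[0,0,0],[4,-0.7,-9.9],4],
    [[0,0,0],[7,-0.4,-9.9],4],
    [[0,0,0],[10,-0.1,-9.9],4],
    [[0,0,0],[12,0.1,-9.9],4],
    [[0,0,0],[14,0.2,-9.9],4],
  ],
)

```text
t: 17.77
ee_pos: [471.7, 68.2, 15.8]
orientation: [-1.625, 1.899, -0.808]
ft_force: [-1.3, -0.5, 0.8]
width: 4.0
```

carry_out(
  targets=[
    [[0,0,0],[2,0.2,0],4],
    [[0,0,0],[4,0.4,0],4],
    [[0,0,0],[6,0.6,0],4],
  ],
)

```text
t: 18.02
ee_pos: [476.2, 68.3, 15.5]
orientation: [-1.627, 1.901, -0.807]
ft_force: [-5.7, 1.2, 5.1]
width: 3.8
```

```bash
cat > sc.py <<'E'
import sys
from plan import *
n=sys.argv[1]
o=monitor.get_obs(); print(inr(o["ee_pos"]).round(1),o["ee_pos"].round(1),"F",o["ft_force"].round(1),"M",o["moment"].round(2))
im=snap("scene","s"+n); x0,y0=270,140
c=cv2.resize(im[y0:y0+120,x0:x0+120,::-1],(600,600),interpolation=cv2.INTER_CUBIC); cv2.imwrite(f"pics/sz{n}.png",c)
hsv=im.astype(float); R,G,B=hsv[...,0],hsv[...,1],hsv[...,2]
m=(R>1.6*G)&(R>60)&(R-B>30); m[:150]=0;m[195:]=0;m[:,:290]=0;m[:,350:]=0
v,u_=np.nonzero(m); print("cap",m.sum(),u_.mean().round(2),v.mean().round(2),u_.min(),u_.max(),v.min(),v.max())
p=back("scene",(u_.mean(),v.mean()),253); print("cap world",p.round(1),inr(p).round(1))
E
python3 sc.py 11; python3 - <<'E'
from plan import *
im=cv2.imread("pics/s10.png")[:,:,::-1].astype(float);R,G,B=im[...,0],im[...,1],im[...,2]
m=(R>1.6*G)&(R>60)&(R-B>30); m[:150]=0;m[195:]=0;m[:,:290]=0;m[:,350:]=0
v,u_=np.nonzero(m); print("before cap",m.sum(),u_.mean().round(2),v.mean().round(2)); p=back("scene",(u_.mean(),v.mean()),253); print(p,inr(p))
E
```

```text
[-163.9 -115. ] [476.2  68.3  15.5] F [-5.7  1.2  5.1] M [0.16 0.26 0.03]
cap 86 314.3 174.4 309 322 168 180
cap world [492.   70.9 253. ] [-148.6 -110.3]
before cap 84 313.69 174.79
[489.64102786  71.71847407 253.        ] [-151.03777042 -109.84478445]
```

View pics/sz11.png

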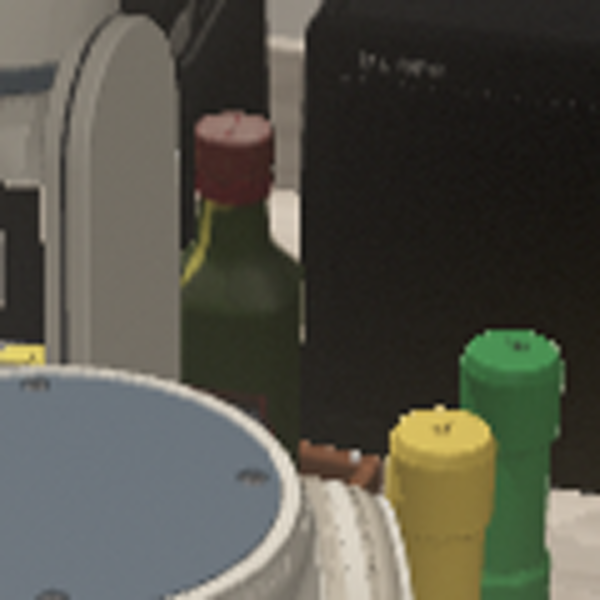

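carry_out(
  targets=[
    [[0,0,0],[3,0.3,0],4],
    [[0,0,0],[6,0.6,0],4],
    [[0,0,0],[9,0.8,0],4],
    [[0,0,0],[12,1.1,0],4],
    [[0,0,0],[15,1.4,0],4],
    [[0,0,0],[15,1.4,0],4],
  ],
)

```text
t: 18.57
ee_pos: [492.2, 70.0, 15.6]
orientation: [-1.626, 1.9, -0.808]
ft_force: [-1.5, -0.1, 1.2]
width: 3.7
```

```bash
python3 sc.py 12
```

```text
[-148.3 -111.2] [492.2  70.   15.6] F [-1.5 -0.1  1.2] M [0.15 0.44 0.01]
cap 90 316.12 171.56 311 324 165 177
cap world [507.8  70.7 253. ] [-132.9 -108.4]
```

View pics/sz12.png

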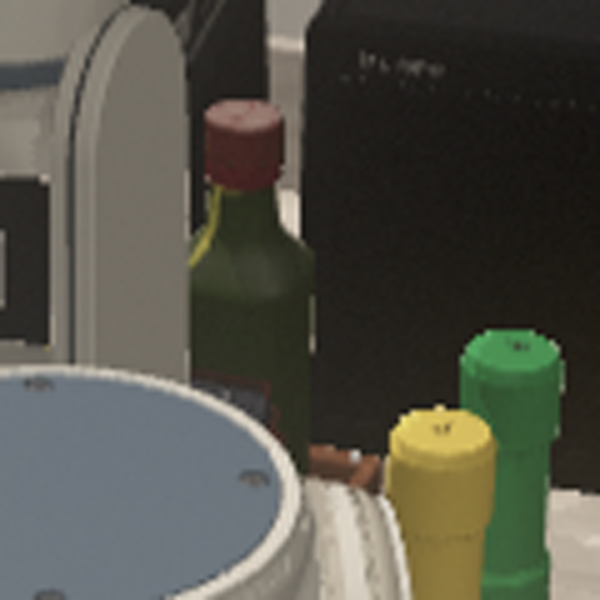

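```bash
python3 gen2.py -158 -121 14.5 3 46 10; python3 - <<'E'
from plan import *
h=np.radians(3); print("dir",np.cos(h),np.sin(h),"rail",inr(O+np.array([np.cos(h),np.sin(h)])))
E
```

```text
now [0.33 0.79 2.42 3.6  0.86 0.04] [-148.3 -111.2] [492.1  70.   15.6] F [-2.   0.2  0.9]
cart: turn [ 0.03  0.03 11.89] shift [-10.9  -8.4  -1.1]
qe [0.15 0.82 2.47 3.22 0.95 0.02] 0.0
dir 0.9986295347545738 0.052335956242943835 rail [0.9826852  0.18528304]
```

carry_out(
  targets=[
    [[0,0,0],[-8,1,-1],4],
    [[0,0,6],[-11,-4,-1],4],
    [[0,0,11.9],[-11,-8.4,-1],4],
    [[0,0,11.9],[-8,-8.1,-1],4],
    [[0,0,11.9],[-5,-7.9,-1],4],
    [[0,0,11.9],[-2,-7.6,-1],4],
    [[0,0,11.9],[1,-7.3,-1],4],
    [[0,0,11.9],[4,-7,-1],4],
    [[0,0,11.9],[7,-6.7,-1],4],
    [[0,0,11.9],[9,-6.5,-1],4],
  ],
)

```text
t: 19.45
ee_pos: [501.6, 64.5, 14.6]
orientation: [-1.788, 1.694, -0.721]
ft_force: [-0.9, -1.3, -0.7]
width: 4.0
```

```bash
python3 sc.py 13
```

```text
[-138.2 -115.4] [501.6  64.5  14.6] F [-0.9 -1.3 -0.7] M [-0.01  0.67 -0.09]sc.py:9: RuntimeWarning: Mean of empty slice.
  v,u_=np.nonzero(m); print("cap",m.sum(),u_.mean().round(2),v.mean().round(2),u_.min(),u_.max(),v.min(),v.max())
  ret = ret.dtype.type(ret / rcount)
Traceback (most recent call last):
  File "sc.py", line 9, in <module>
    v,u_=np.nonzero(m); print("cap",m.sum(),u_.mean().round(2),v.mean().round(2),u_.min(),u_.max(),v.min(),v.max())
                                                                                 ~~~~~~^^
ValueError: zero-size array to reduction operation minimum which has no identity
```

View pics/sz13.png

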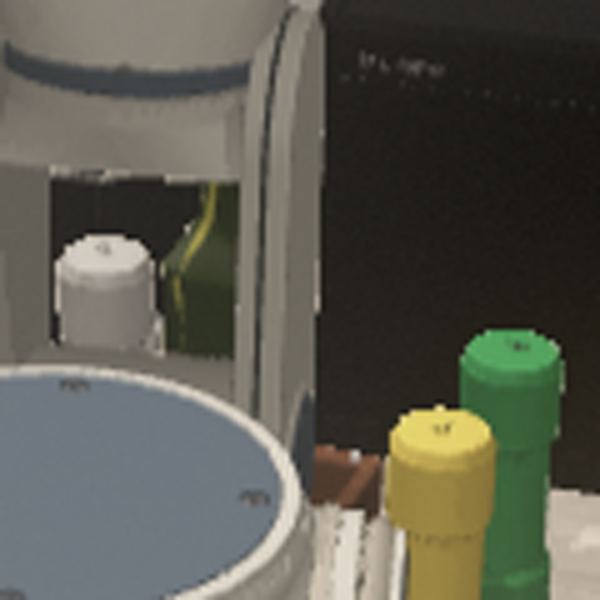

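carry_out(
  targets=[
    [[0,0,0],[-8,-0.4,0],4],
    [[0,0,0],[-25,-1.3,0],4],
    [[0,0,-3],[-35,-1,10],4],
    [[0,0,-6],[-40,0,30],4],
    [[0,0,-9],[-40,1,60],4],
    [[0,0,-12],[-40,2,90],4],
    [[0,0,-12],[-40,3,115],4],
    [[0,0,-12],[-40,4,135],4],
  ],
)

```text
t: 20.17
ee_pos: [461.1, 68.6, 151.6]
orientation: [-1.624, 1.898, -0.808]
ft_force: [0.0, -0.8, 0.7]
width: 4.2
```

```bash
python3 look.py 14 oil_bottle; python3 sc.py 14
```

```text
[ 0.359  0.309  2.49   3.92   0.529 -0.332] [461.1  68.6 151.6] [ 0.  -0.8  0.7] [-178.9 -116.7]
oil_bottle [540.   78.5  -0.7] [-102.   -96.4] 0.68
[-177.6 -116.8] [462.4  68.4 153.3] F [ 0.   0.1 -0.3] M [0.17 0.3  0.  ]
cap 37 310.0 178.16 304 324 163 188
cap world [470.5  75.1 253. ] [-170.5 -109.1]
```

View pics/z14.png

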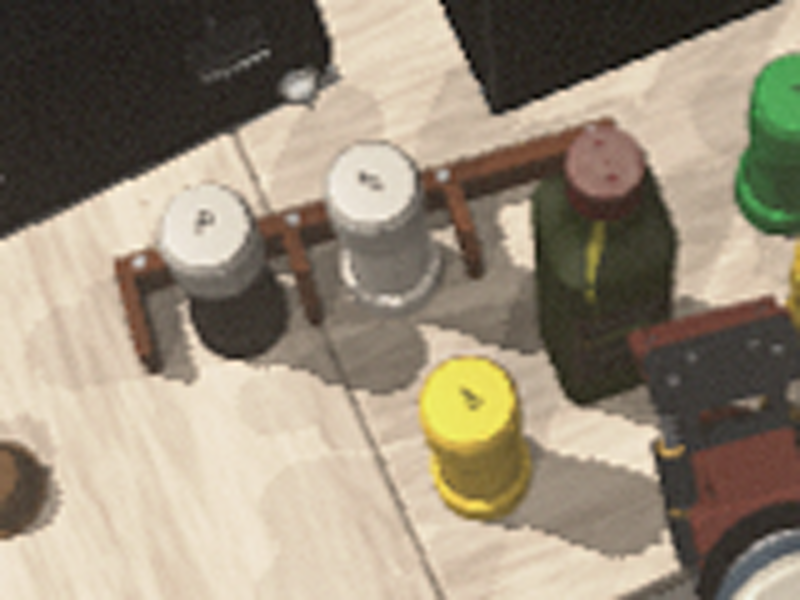

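Fit the bottle again in this view (right foot partly hidden by the gripper).

```bash
cat > bfit.py <<'E'
import sys
from fit import *; from plan import inr
from workcell import regions_of
n=sys.argv[1]; x0=np.array([float(a) for a in sys.argv[2:5]])
im=cv2.imread(f"pics/t{n}.png"); w=win(im); 
ms=regions_of("oil_bottle","top"); m=ms[0]["mask"] if ms else None
m=m[140:330,200:440].astype(float); print("mask",m.sum(),ms[0]["confidence"])
# gripper: pixels outside mask that the model would cover but are hidden -> ignore dark/red region given by argument col/row limits
use=np.ones_like(m)
if len(sys.argv)>5:
    c0,r0=map(int,sys.argv[5:7]); use[r0-140:,c0-200:]=0
# template height profile from the first picture: shoulder 172
def bp(p):
    x,y,a=p; return [[(x+h*(i*np.cos(a)-j*np.sin(a)),y+h*(i*np.sin(a)+j*np.cos(a)),z) for z,h in((0,29),(172,29),(267,14)) for i in(1,-1) for j in(1,-1)]]
cost=lambda p:(use*(polymask(bp(p))-m)**2).sum()
r=min((minimize(cost,x0+[0,0,d],method="Nelder-Mead",options=dict(initial_simplex=np.vstack([x0+[0,0,d]]+[x0+[0,0,d]+e for e in np.diag([8,8,.15])]))) for d in(-.15,0,.15)),key=lambda r:r.fun)
print("fit",r.x.round(3),r.fun.round(1),"rail",inr(r.x).round(1),"yaw rel deg",np.degrees(r.x[2]+.134).round(1))
c=cv2.resize(im[200:280,290:370],(600,600),interpolation=cv2.INTER_CUBIC)
P=bp(r.x)[0]
for k in(P[:4],P):
    uv=cv2.convexHull(((np.array([proj("top",p) for p in k])-[290,200]+.5)*7.5).astype(np.float32)).astype(int); cv2.polylines(c,[uv],True,(0,255,255),1)
cv2.imwrite(f"pics/bf{n}.png",c)
E
python3 bfit.py 14 540 74 -.1 334 254
```

```text
mask 1164.0 0.74
fit [ 5.3808e+02  7.3927e+01 -1.9100e-01] 84.5 rail [-103.3 -101.2] yaw rel deg -3.3
```

View pics/bf14.png

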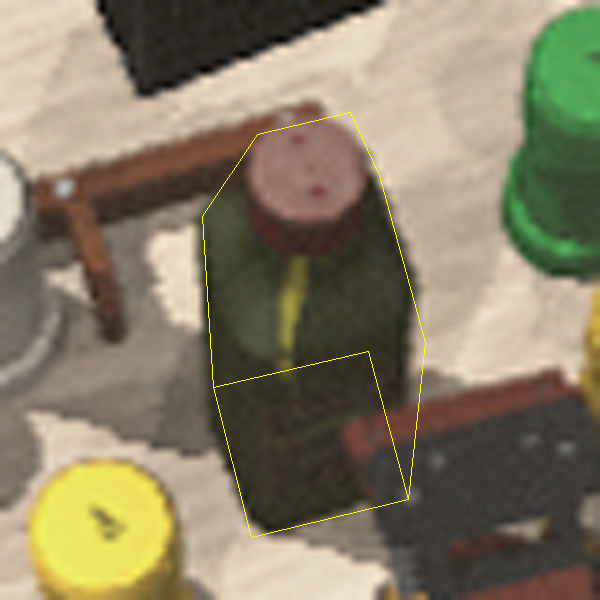

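```bash
python3 gen2.py -153 -112.5 14.5 3 46 10
```

```text
now [ 0.36  0.31  2.49  3.91  0.53 -0.32] [-178.6 -117.7] [461.3  67.6 150.1] F [-0.4 -0.3 -0.3]
cart: turn [-0.    0.18 11.99] shift [  26.     1.8 -135.6]
qe [0.17 0.81 2.46 3.25 0.93 0.02] 0.0
```

carry_out(
  targets=[
    [[0,0,2],[0,0,-20],4],
    [[0,0,5],[0,0,-45],4],
    [[0,0,8],[0,0,-75],4],
    [[0,0.1,11],[0,0,-100],4],
    [[0,0.2,12],[0,0,-120],4],
    [[0,0.2,12],[5,0.5,-130],4],
    [[0,0.2,12],[15,1,-135],4],
    [[0,0.2,12],[24,1.7,-135.6],4],
    [[0,0.2,12],[26,1.8,-135.6],4],
  ],
)

```text
t: 21.12
ee_pos: [488.8, 69.7, 13.4]
orientation: [-1.789, 1.697, -0.718]
ft_force: [1.0, 0.2, -0.1]
width: 4.0
```

carry_out(
  targets=[
    [[0,0,0],[4,0.4,0],4],
    [[0,0,0],[8,0.7,0],4],
    [[0,0,0],[12,1.1,0],4],
    [[0,0,0],[16,1.5,0],4],
    [[0,0,0],[20,1.8,0],4],
    [[0,0,0],[24,2.2,0],4],
    [[0,0,0],[28,2.6,0],4],
    [[0,0,0],[32,3,0],4],
    [[0,0,0],[35,3.3,0],4],
  ],
)

```text
t: 21.87
ee_pos: [522.3, 72.7, 14.1]
orientation: [-1.79, 1.697, -0.718]
ft_force: [-5.5, -1.5, 3.7]
width: 4.0
```

carry_out(
  targets=[
    [[0,0,0],[-8,-0.4,0],4],
    [[0,0,0],[-30,-1.3,0],4],
    [[0,0,-3],[-55,-1,10],4],
    [[0,0,-6],[-65,0,30],4],
    [[0,0,-9],[-70,1,60],4],
    [[0,0,-12],[-75,0,90],4],
    [[0,0,-12],[-75,-10,115],4],
    [[0,0,-12],[-75,-15,135],4],
  ],
)

```text
t: 22.53
ee_pos: [446.9, 58.8, 150.7]
orientation: [-1.628, 1.899, -0.805]
ft_force: [0.0, -0.2, 0.9]
width: 3.9
```

```bash
python3 look.py 15 oil_bottle;python3 bfit.py 15 562 75 -.1
```

```text
[ 0.34   0.298  2.522  3.87   0.537 -0.296] [446.9  58.8 150.7] [ 0.  -0.2  0.9] [-191.6 -128.4]
mask 1214.0 0.95
fit [ 5.58024e+02  8.04370e+01 -1.78000e-01] 112.4 rail [-84.4 -92.1] yaw rel deg -2.5
```

View pics/bf15.png

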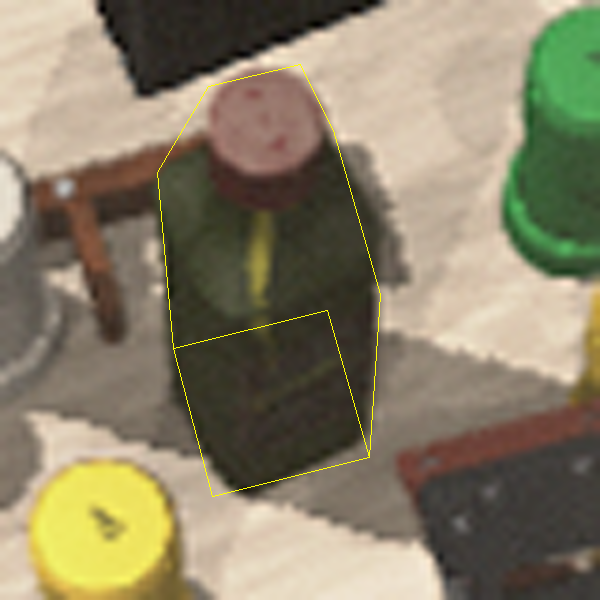

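```bash
python3 - <<'E'
from plan import *
f=lambda u,v_:back("top",(290+u/7.5-.5,200+v_/7.5-.5),2)[:2]
a,b=f(248,497),f(370,449); print(a,b,np.linalg.norm(a-b)); d=a-b; yaw=np.arctan2(-d[0],d[1]); print("yaw rel",np.degrees(yaw+.134))
m=(a+b)/2; c=m+29*np.array([np.cos(yaw),np.sin(yaw)]); print("mid rear",inr(m),"centre",c,inr(c))
im=cv2.imread("pics/t15.png"); c0=cv2.resize(im[200:280,290:370],(600,600),interpolation=cv2.INTER_CUBIC)
for yw,cc in((yaw,c),):
  for z in(0,172):
    P=[(cc[0]+29*(i*np.cos(yw)-j*np.sin(yw)),cc[1]+29*(i*np.sin(yw)+j*np.cos(yw)),z) for i,j in((1,1),(1,-1),(-1,-1),(-1,1))]
    cv2.polylines(c0,[((np.array([proj("top",p) for p in P])-[290,200]+.5)*7.5).astype(int)],True,(0,255,255),1)
cv2.imwrite("pics/bg15.png",c0)
E
```

```text
[528.67068138 102.87518258] [526.58045001  55.63975226] 47.28165547127356
yaw rel 5.143872083850884
mid rear [-114.40095234  -97.29866568] centre [556.59721369  77.975433  ] [-85.51774386 -94.69861409]
```

View pics/bg15.png

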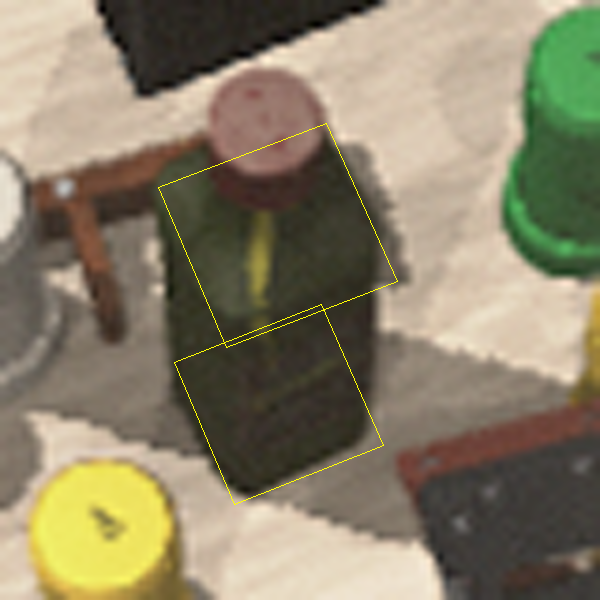

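```bash
python3 gen2.py -142 -87 14.5 -7.7 46 10
```

```text
now [ 0.34  0.3   2.52  3.87  0.54 -0.29] [-190.3 -129.2] [448.1  57.8 151. ] F [-0.1  0.8 -0.6]
cart: turn [-0.07  0.15  1.32] shift [  53.5   35.3 -136.5]
qe [0.37 0.78 2.39 3.64 0.83 0.02] 0.0
```

carry_out(
  targets=[
    [[0,0,0.5],[4,12,-20],4],
    [[0,0,1],[5,25,-45],4],
    [[0,0,1.3],[5,39,-75],4],
    [[0,0.1,1.3],[5,39.5,-100],4],
    [[0,0.1,1.3],[5,39.5,-120],4],
    [[0,0.1,1.3],[10,38.7,-132],4],
    [[0,0.1,1.3],[25,36.6,-136],4],
    [[0,0.1,1.3],[42,34.4,-136.5],4],
    [[0,0.1,1.3],[53,32.8,-136.5],4],
    [[0,0.1,1.3],[53,32.8,-136.5],4],
  ],
)

```text
t: 23.52
ee_pos: [501.9, 90.3, 11.2]
orientation: [-1.645, 1.884, -0.796]
ft_force: [-0.4, 0.2, 0.6]
width: 4.2
```

```bash
python3 gen2.py -68.8 -89.5 14.5 -7.7 46 10
```

```text
now [0.36 0.79 2.39 3.63 0.83 0.02] [-141.4  -89.8] [501.9  90.3  11.2] F [-0.4  0.2  0.6]
cart: turn [-0.01 -0.2   0.06] shift [72.  -9.4  3.3]
qe [ 0.27  0.76  2.26  3.6   0.69 -0.07] 0.0
```

carry_out(
  targets=[
    [[0,0,0],[0,0,3.5],4],
    [[0,0,0],[5,-0.7,3.5],4],
    [[0,0,0],[10,-1.3,3.5],4],
    [[0,0,0],[14,-1.9,3.5],4],
    [[0,0,0],[18,-2.4,3.5],4],
    [[0,0,0],[22,-2.9,3.5],4],
    [[0,0,0],[26,-3.5,3.5],4],
    [[0,0,0],[30,-4,3.5],4],
    [[0,0,0],[34,-4.6,3.5],4],
  ],
)

```text
t: 24.27
ee_pos: [534.2, 85.9, 16.0]
orientation: [-1.647, 1.883, -0.795]
ft_force: [-4.4, 2.9, 2.6]
width: 3.9
```

```bash
python3 sc.py 16; python3 look.py 16
```

```text
[-108.8  -89.8] [534.2  85.9  16. ] F [-4.4  2.9  2.6] M [0.35 0.34 0.18]
cap 94 318.64 163.86 314 326 158 169
cap world [550.8  75.4 253. ] [-90.9 -98. ]
[ 0.316  0.761  2.33   3.616  0.753 -0.034] [535.3  85.9  16.2] [-1.5  1.6  0.1] [-107.7  -89.7]
```

View pics/sz16.png

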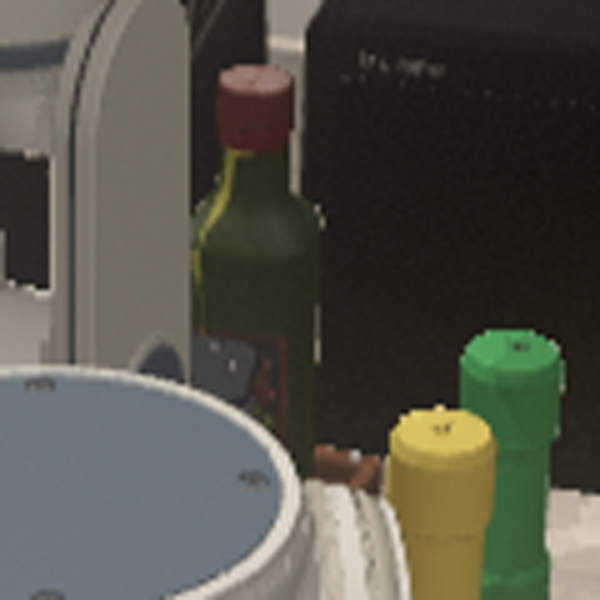

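View pics/z16.png

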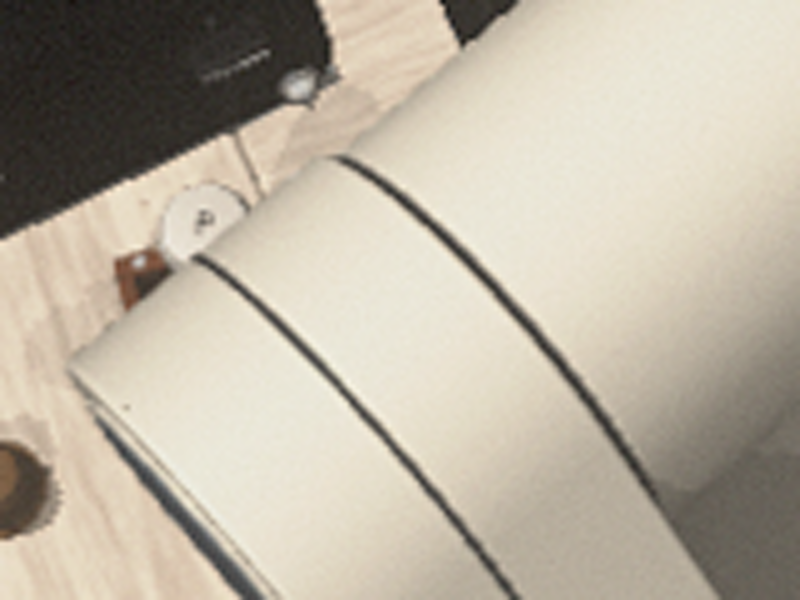

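carry_out(
  targets=[
    [[0,0,0],[3,-0.4,-0.5],4],
    [[0,0,0],[6,-0.8,-1],4],
    [[0,0,0],[9,-1.2,-1],4],
    [[0,0,0],[12,-1.6,-1],4],
    [[0,0,0],[15,-2,-1],4],
  ],
)

```text
t: 24.78
ee_pos: [549.3, 83.8, 14.8]
orientation: [-1.647, 1.884, -0.795]
ft_force: [-4.0, 1.0, 2.2]
width: 3.8
```

```bash
python3 sc.py 17
```

```text
[-93.5 -89.9] [549.3  83.8  14.8] F [-4.   1.   2.2] M [0.18 0.52 0.01]
cap 97 322.02 161.89 317 329 156 167
cap world [564.1  70.6 253. ] [ -77.1 -101. ]
```

carry_out(
  targets=[
    [[0,0,0],[-8,1.1,0],4],
    [[0,0,0],[-40,5.4,0],4],
    [[0,0,0],[-75,10,5],4],
    [[0,0,0],[-95,9,30],4],
    [[0,0,0],[-100,0,65],4],
    [[0,0,0],[-102,-15,100],4],
    [[0,0,0],[-102,-25,125],4],
    [[0,0,0],[-102,-30,137],4],
  ],
)

```text
t: 25.5
ee_pos: [447.2, 53.3, 154.8]
orientation: [-1.643, 1.881, -0.797]
ft_force: [0.1, -0.0, -0.7]
width: 3.6
```

```bash
python3 look.py 18 oil_bottle;python3 bfit.py 18 580 75 -.134
```

```text
[ 0.302  0.28   2.528  3.805  0.516 -0.283] [447.2  53.3 154.8] [ 0.1 -0.  -0.7] [-190.7 -133.8]
oil_bottle [585.2  74.8   3.1] [-56.8 -94. ] 0.7
mask 1267.0 0.79
fit [ 5.85006e+02  7.07920e+01 -2.33000e-01] 86.4 rail [-56.4 -98. ] yaw rel deg -5.7
```

View pics/bf18.png

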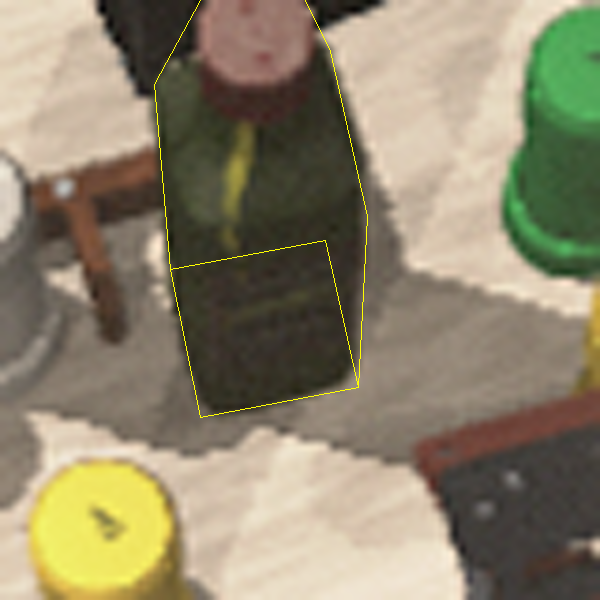

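```bash
python3 gen2.py -106 -101 14.5 -7.7 46 10
```

```text
now [ 0.3   0.29  2.53  3.8   0.52 -0.28] [-190.  -133.3] [447.9  53.7 153.5] F [-0.3  0.1 -0.7]
cart: turn [-0.05 -0.01  0.08] shift [  87.6   20.8 -139. ]
qe [ 0.28  0.77  2.34  3.57  0.77 -0.02] 0.0
```

carry_out(
  targets=[
    [[0,0,0],[3,12,-25],4],
    [[0,0,0],[4,24,-55],4],
    [[0,0,0],[4,31,-85],4],
    [[0,0,0],[5,32,-110],4],
    [[0,0,0],[10,31.2,-127],4],
    [[0,0,0],[25,29,-134],4],
    [[0,0,0],[50,26,-136],4],
    [[0,0,0],[75,22.5,-136.5],4],
    [[0,0,0],[87,20.8,-136.5],4],
    [[0,0,0],[87.6,20.8,-136.5],4],
  ],
)

```text
t: 26.48
ee_pos: [536.9, 74.8, 14.6]
orientation: [-1.644, 1.883, -0.796]
ft_force: [-0.3, 0.2, 0.5]
width: 4.1
```

```bash
python3 gen2.py -69 -97 14.5 -7.7 46 10
```

```text
now [ 0.28  0.77  2.33  3.58  0.76 -0.02] [-104.6 -100.5] [536.9  74.8  14.6] F [-0.3  0.2  0.5]
cart: turn [-0.03 -0.14  0.05] shift [35.7 -1.3 -0.1]
qe [ 0.25  0.76  2.27  3.58  0.7  -0.07] 0.0
```

carry_out(
  targets=[
    [[0,0,0],[4,-0.1,0],4],
    [[0,0,0],[8,-0.3,0],4],
    [[0,0,0],[12,-0.4,0],4],
    [[0,0,0],[15,-0.5,0],4],
    [[0,0,0],[18,-0.7,0],4],
    [[0,0,0],[21,-0.8,0],4],
    [[0,0,0],[24,-0.9,0],4],
    [[0,0,0],[27,-1,0],4],
  ],
)

```text
t: 27.15
ee_pos: [561.7, 73.7, 15.3]
orientation: [-1.647, 1.883, -0.795]
ft_force: [-2.5, 0.3, 0.0]
width: 4.0
```

```bash
python3 sc.py 19
```

```text
[-79.9 -98.2] [561.7  73.7  15.3] F [-2.5  0.3  0. ] M [ 0.18  0.65 -0.07]
cap 95 323.81 159.75 318 332 154 165
cap world [577.5  69.5 253. ] [ -63.7 -100.3]
```

View pics/sz19.png

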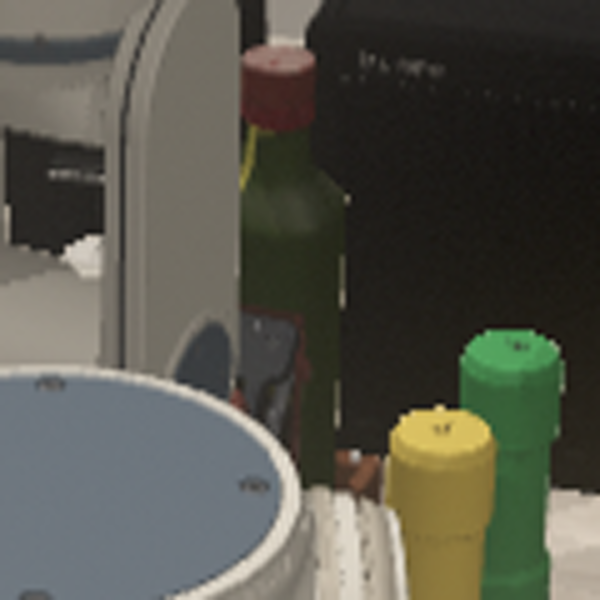

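carry_out(
  targets=[
    [[0,0,0],[3,-0.4,-0.5],4],
    [[0,0,0],[6,-0.8,-0.5],4],
    [[0,0,0],[8,-1.1,-0.5],4],
    [[0,0,0],[9.5,-1.3,-0.5],4],
  ],
)

```text
t: 27.53
ee_pos: [571.6, 72.4, 15.0]
orientation: [-1.646, 1.883, -0.795]
ft_force: [-4.1, 0.1, 1.1]
width: 3.8
```

carry_out(
  targets=[
    [[0,0,0],[1,-0.1,0],4],
    [[0,0,0],[2,-0.3,0],4],
    [[0,0,0],[2,-0.3,0],4],
  ],
)

```text
t: 27.78
ee_pos: [573.6, 72.1, 15.0]
orientation: [-1.646, 1.883, -0.796]
ft_force: [-1.9, 1.0, 0.8]
width: 3.9
```

carry_out(
  targets=[
    [[0,0,0],[1,-0.1,0],4],
    [[0,0,0],[2,-0.3,0],4],
    [[0,0,0],[2,-0.3,0],4],
  ],
)

```text
t: 28.03
ee_pos: [574.9, 71.9, 14.9]
orientation: [-1.648, 1.883, -0.795]
ft_force: [-7.3, 1.8, 4.3]
width: 4.3
```

carry_out(
  targets=[
    [[0,0,0],[1,-0.1,0],4],
    [[0,0,0],[2,-0.3,0],4],
    [[0,0,0],[2,-0.3,0],4],
  ],
)

```text
t: 28.28
ee_pos: [575.0, 71.7, 14.8]
orientation: [-1.651, 1.883, -0.793]
ft_force: [-17.2, 5.0, 12.8]
width: 4.1
```

Stopped firmly at 17 N: home, at least in part. Back off and look from above.

carry_out(
  targets=[
    [[0,0,0],[-8,1.1,0],4],
    [[0,0,0],[-40,5.4,0],4],
    [[0,0,0],[-75,10,2],4],
    [[0,0,0],[-105,13,20],4],
    [[0,0,0],[-120,10,55],4],
    [[0,0,0],[-126,0,90],4],
    [[0,0,0],[-127,-10,120],4],
    [[0,0,0],[-128,-20,137],4],
  ],
)

```text
t: 28.95
ee_pos: [449.8, 51.8, 154.8]
orientation: [-1.645, 1.879, -0.797]
ft_force: [0.0, -0.1, -0.3]
width: 4.2
```

```bash
python3 look.py 20 oil_bottle pepper_mill salt_mill;python3 bfit.py 20 613 75 -.134
```

```text
[ 0.292  0.281  2.525  3.79   0.511 -0.28 ] [449.8  51.8 154.8] [ 0.  -0.1 -0.3] [-187.8 -134.9]
oil_bottle [610.2  75.7   0.9] [-32.  -89.8] 0.73
pepper_mill [ 608.4 -138.4    1.1] [  -5.3 -302.2] 0.93
pepper_mill [ 4.874e+02 -3.390e+01  4.000e-01] [-139.1 -214.8] 0.72
pepper_mill [637.6 247.    1.9] [-27.8  83.7] 0.71
pepper_mill [501.7 162.4  -5.9] [-151.2  -18.4] 0.71
pepper_mill [574.  -50.7   0.6] [ -51.1 -219.9] 0.71
salt_mill [620.9 162.7  -1. ] [-33.1  -2.1] 0.86
mask 1276.0 0.72
fit [ 6.10763e+02  6.85730e+01 -2.00000e-01] 84.0 rail [-30.6 -96.8] yaw rel deg -3.8
```

View pics/bf20.png

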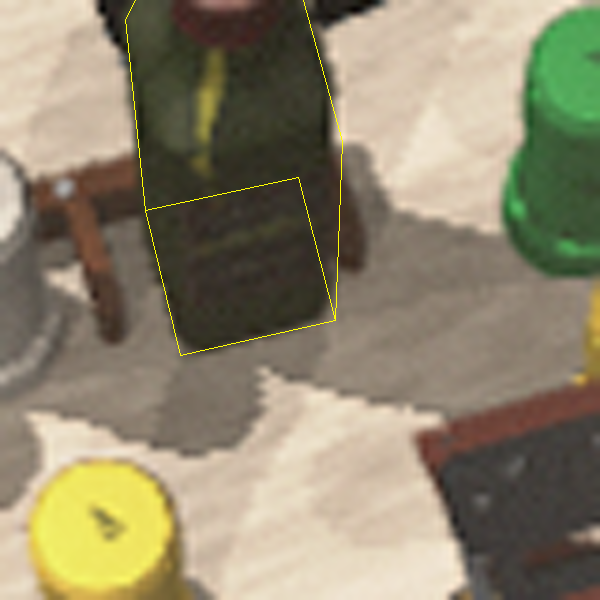

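View pics/z20.png

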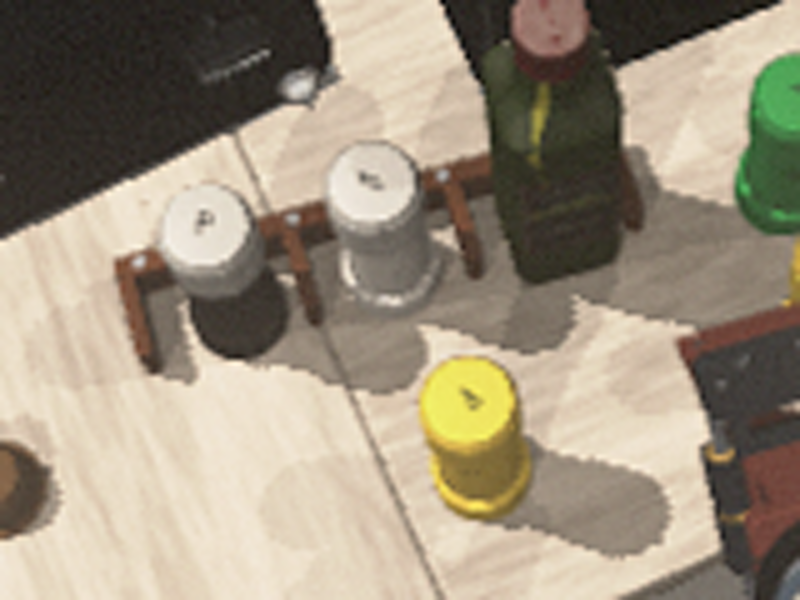

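```bash
python3 gen2.py -78 -111 14.5 -7.7 46 10
```

```text
now [ 0.29  0.29  2.52  3.79  0.52 -0.27] [-187.7 -135.1] [450.   51.6 151.8] F [0.7 0.4 0.2]
cart: turn [ 0.01 -0.2   0.02] shift [ 111.9    9.2 -137.3]
qe [ 0.23  0.76  2.29  3.53  0.73 -0.04] 0.0
```

carry_out(
  targets=[
    [[0,0,0],[3,10,-25],4],
    [[0,0,0],[4,20,-55],4],
    [[0,0,0],[4,24,-85],4],
    [[0,0,0],[5,24,-110],4],
    [[0,0,0],[12,23,-127],4],
    [[0,0,0],[35,20,-134],4],
    [[0,0,0],[65,15.5,-136],4],
    [[0,0,0],[95,11.5,-136.5],4],
    [[0,0,0],[110,9.5,-136.5],4],
    [[0,0,0],[112,9.2,-136.5],4],
  ],
)

```text
t: 30.03
ee_pos: [564.2, 60.8, 13.8]
orientation: [-1.645, 1.883, -0.796]
ft_force: [-0.1, 0.6, 0.3]
width: 4.0
```

carry_out(
  targets=[
    [[0,0,0],[2,-0.3,0],4],
    [[0,0,0],[4,-0.5,0],4],
    [[0,0,0],[6,-0.8,0],4],
    [[0,0,0],[8,-1.1,0],4],
    [[0,0,0],[8,-1.1,0],4],
  ],
)

```text
t: 30.45
ee_pos: [569.0, 59.9, 15.3]
orientation: [-1.647, 1.883, -0.795]
ft_force: [-0.1, 0.6, 0.6]
width: 3.8
```

```bash
python3 sc.py 21
```

```text
[ -70.8 -111. ] [569.   59.9  15.3] F [-0.1  0.6  0.6] M [0.14 0.21 0.04]
cap 41 328.56 158.66 326 333 152 163
cap world [586.9  60.4 253. ] [ -53.2 -108. ]
```

carry_out(
  targets=[
    [[0,0,0],[1,-0.1,0],4],
    [[0,0,0],[2,-0.3,0],4],
    [[0,0,0],[3,-0.4,0],4],
    [[0,0,0],[3,-0.4,0],4],
  ],
)

```text
t: 30.83
ee_pos: [572.7, 59.2, 15.6]
orientation: [-1.646, 1.883, -0.796]
ft_force: [0.2, -0.1, -0.3]
width: 4.2
```

carry_out(
  targets=[
    [[0,0,0],[1,-0.1,0],4],
    [[0,0,0],[2,-0.3,0],4],
    [[0,0,0],[2,-0.3,0],4],
  ],
)

```text
t: 31.08
ee_pos: [573.2, 58.9, 15.3]
orientation: [-1.649, 1.883, -0.794]
ft_force: [-5.4, 2.4, 4.7]
width: 3.9
```

carry_out(
  targets=[
    [[0,0,0],[1,-0.1,0],4],
    [[0,0,0],[2,-0.3,0],4],
    [[0,0,0],[2,-0.3,0],4],
  ],
)

```text
t: 31.33
ee_pos: [573.3, 58.7, 14.9]
orientation: [-1.652, 1.884, -0.792]
ft_force: [-13.4, 2.8, 9.4]
width: 3.8
```

carry_out(
  targets=[
    [[0,0,0],[-8,1.1,0],4],
    [[0,0,0],[-40,5.4,0],4],
    [[0,0,0],[-75,10,2],4],
    [[0,0,0],[-105,13,20],4],
    [[0,0,0],[-120,15,55],4],
    [[0,0,0],[-128,10,90],4],
    [[0,0,0],[-140,0,120],4],
    [[0,0,0],[-140,-10,140],4],
    [[0,0,0],[-140,-10,140],4],
  ],
)

```text
t: 32.08
ee_pos: [436.9, 48.1, 159.6]
orientation: [-1.64, 1.879, -0.799]
ft_force: [0.3, -0.5, -1.2]
width: 4.0
```

```bash
python3 look.py 22 oil_bottle pepper_mill salt_mill caddy timer garlic;python3 bfit.py 22 613 75 -.134; python3 sc.py 22
```

```text
[ 0.294  0.255  2.551  3.794  0.515 -0.279] [436.9  48.1 159.6] [ 0.3 -0.5 -1.2] [-200.2 -140.3]
oil_bottle [609.8  73.9   2.9] [-32.3 -91.6] 0.89
pepper_mill [ 6.062e+02 -1.379e+02 -3.000e-01] [  -7.5 -302. ] 0.81
pepper_mill [489.1 -32.9   2.8] [-137.5 -213.6] 0.8
pepper_mill [503.  165.7  -5.7] [-150.4  -14.9] 0.79
pepper_mill [639.3 247.8   1.2] [-26.2  84.6] 0.69
pepper_mill [575.7 -52.   -2.6] [ -49.2 -221. ] 0.55
salt_mill [ 6.229e+02  1.612e+02 -4.000e-01] [-30.9  -3.3] 0.97
caddy [ 609.7 -297.6   -1.8] [  17.3 -459.8] 0.67
timer [ 5.163e+02 -2.055e+02  3.000e-01] [ -87.6 -381. ] 0.93
garlic [488.3 415.8  -2.1] [-198.3  231. ] 0.62
mask 1378.0 0.9
fit [ 6.11897e+02  6.76120e+01 -1.62000e-01] 72.6 rail [-29.3 -97.6] yaw rel deg -1.6
[-201.1 -139.8] [436.   48.7 153.9] F [ 0.7 -0.  -0.2] M [0.14 0.23 0.  ]
cap 152 324.71 162.46 313 333 152 194
cap world [562.6  64.  253. ] [ -77.7 -107.8]
```

View pics/t22.png

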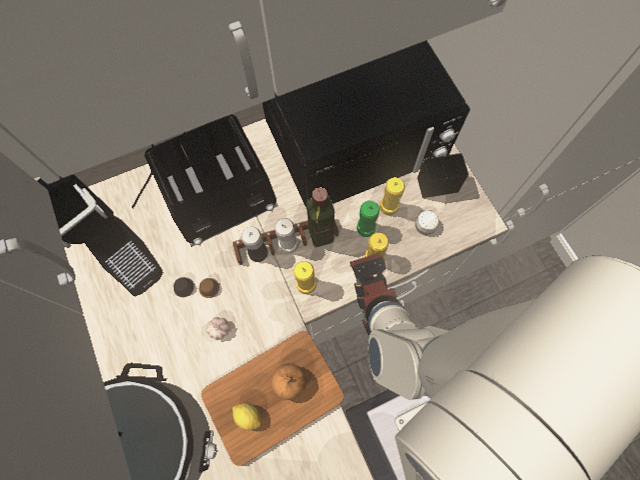

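View pics/bf22.png

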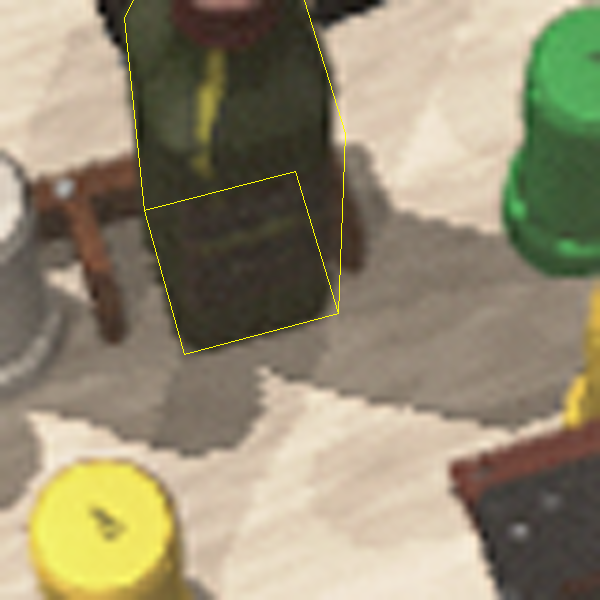

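View pics/s22.png

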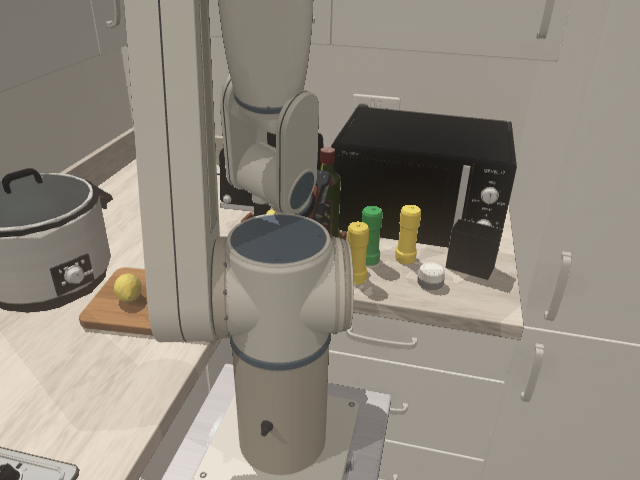

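```bash
python3 -c "
from workcell import order; print(order.close_job())"
```

```text
the job is handed in; nothing more can be done
None
```

The pepper mill is in the left bay and the oil bottle in the right bay, both upright and home against the back board. The job is handed in, at about 32 s of the 72 s allowed.

**Pepper mill:** I pushed it straight in with a tilted fingertip until it stopped firmly at about 9 N. My last check put its centre 26 mm in front of the board (26 mm is home), about 5 mm right of the bay's centre line.

**Oil bottle:** It started about 19 mm off its bay's line, so I steered it left in short low pushes, looking between pushes. I then seated it with firm stops of 17 N near the middle and 13 N on the right. The rear face stood at the same depth at both points. My last fit put its centre 29.3 mm in front of the board (29 mm is home), turned about 1.6° from square.

**Left alone:** The white mill, caddy, timer, garlic and the yellow and green look-alikes measured within about 6 mm of where they started. That is a little more than the networks' stated accuracy. The pictures show none of them moved, and the arm met no unexpected forces.

**Where checks disagreed:**
- The trained network put the bottle 32 mm from the board and 4–6 mm further left than my picture fit. I went by the fit and the firm stops.
- The scene-camera reading of the bottle cap was off by about 20 mm in depth, so I used it only to follow movement.

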